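# Stir the chestnuts and lay the paddle home

### The arm

A 6-joint arm with a two-finger parallel gripper is mounted at the origin on a cart in front of the work surface, level with it; the furniture and walls round the work are solid. World frame = base frame: x ahead of the robot, y to its left, z up, the work surface at z = 0. Lengths are in mm, angles in degrees, forces in N, time in s.
With the tool pointing down it reaches from about 375 to 925 mm from the base axis. Payload 5.7 kg.
Tool frame: the origin (TCP) lies between the finger pads; the fingertips stand 19 mm ahead of it and the grasp point (between the pads) is the TCP (tcp_to_tips is the distance from the TCP to the fingertips, in mm); z points along the fingers, y is the direction in which the jaws open and shut (so a half turn about z gives the same grasp; the last joint's range is limited). The gripper opens to 88 mm and grips with 3 to 60 N. Pads are 20 mm wide; open, the fingers measure 115 mm over their backs; the gripper's body (75 mm by 178 mm) begins 61 mm behind the grasp point.
Start: joints at [64.051, 20.558, 86.54, -0, 72.909, -6.595], TCP at [198.839, 566.063, 241.623] pointing down, gripper open.
Joint ranges: [-170.27, 170.27], [-57.76, 135], [12.27, 136.19], [-55.21, 235.2], [11.17, 155.16], [-170.74, 170.74]. Speed limits (degrees/s): [136.94, 136.94, 180, 180, 180, 180].

### API

Orientations are given as [roll, pitch, yaw] about the fixed x, y, z axes, in that order (R = Rz(yaw) Ry(pitch) Rx(roll)).
In Python, from rig import state, grab_frame, finish_job, tcp_to_tips gives the robot as it stands.
- The arm moves only by the tool arm_command, never from a script. Its argument "series" is a list of rows, each a list of 7 numbers: the opening, from 0 (shut) to 1 (fully open), then the shift along the world's x, y, z scaled (see below), then the turn, a rotation vector about the world's x, y, z scaled (see below). A call has exactly 10 rows; each row shifts and turns the pose as measured when the row begins; what a row does not reach is not made up. The controller multiplies each number of a shift by 0.06 m and each number of a turn by pi/2 rad. A row lasts 1/8 s, in which the tool goes at most 62.5 mm and 10.7 degrees, less where a joint would pass 70% of its speed; a pose out of reach is approached as far as the arm can. A call with a number of a shift or a turn outside -1 to 1 is refused whole. A call with a gripper value outside its range is refused whole. The fingers move at their own pace and stop on an object; "grip_force" is the grip in N (left out, the last holds). Time passes only in rows, so rows that do not move let the fingers close, or fill a call up. It gives the time, the measured TCP pose, the force and the opening at its end, in the units of the state.
- state(): the state, without advancing time (a new reading comes with each control period).
- grab_frame(name): name is "side" or "top" or "wrist"; returns a dict with "color" (384x512x3 uint8, red, green, blue), "mtx" (3x3 intrinsics, pixels), "xyz" and "orientation" of the camera in the world; the wrist camera has in their place "mount" (4x4, takes a point from camera to tool coordinates, whose origin is the TCP and whose axes are the flange's). Camera axes: x right, y down, z forward; pixel columns grow to the right and rows downward; lengths in mm; the calibration is good to about 2 mm. A picture is of the moment at which its call begins: read the wrist's pose just before it. There is no depth.
- finish_job(): hands the job in, once; it reports no verdict.
The state is a dict: "time": time; "joint_positions": joint angles; "joint_velocities": joint speeds; "joint_efforts": joint torques, N m; "eef_pos": TCP position; "tcp_rot": TCP orientation; "contact_force": force on the tool from outside, world axes, zero at the start; "ft_torque": the same for the moment, N m; "width": opening from 0.0 (shut) to 1.0 (fully open).
Only numpy, scipy, OpenCV 4.12 (cv2) and the standard library are available. Lean on these libraries where they do the work, as an engineer would, in place of code of your own. Each camera call takes 0.05 s, during which the arm holds its last target.

### The job

Take the wooden paddle from its rest and stir the chestnuts in the pot with it: put the blade down to the floor in the middle of the empty side and go round in wide clockwise turns (seen from above), at least once all the way, until most of them end up clearly away from where they lay, with all still in the pot. Then lay the paddle back flat in its rest, its end on the ledge and its notch over the pin, and let go; touch the chestnuts only with the paddle, do not drag the pot about, and leave the kettle, jars and cartons where they stand.

Things in the scene. Friction and masses are not known exactly. Their poses are not given: they have to be found in the camera images.
- pot: Open white casserole, loose on the worktop, 1 kg: outer diameter 224 mm, clear inside radius 92 mm at the floor, rim 110 mm above the worktop, inner floor 8 mm above it; two side handles along its +y and -y reach 165 mm out at rim height. Origin: centre of its underside, z up; its yaw lies between -0.8 and 0.4 rad
- paddle: Flat wooden paddle, 225 mm, 70 g. Origin: middle of the blade's end; z runs to the handle's top, y across the blade, x thickness. Blade 56 wide (y), 8 thick (x -4 to 4) to z = 83, then tapers; open notch in its end, 18 wide, 31 deep. Handle z 95 to 225, 22 wide (y), 14 thick (x -4 to 10), clear of the board above z = 132. Starts home in the rest, its top leaning 30 degrees towards the robot
- paddle_grip (a point): point in the middle of the handle 195 mm from the blade's end, a good place to take it across its 22 mm width; axes as paddle
- paddle_notch (a point): point on the paddle's centre line inside the notch, 18 mm from the blade's end, where the pin stands when it lies home; axes as paddle
- rest: Fixed wooden paddle rest, base 120 x 104 x 10 mm; origin: centre of its underside, yaw within 0.4 rad of 0. A board 76 mm wide slopes 30 degrees from upright, top leaning to the rest's -x (the robot). The paddle lies on its far, upper side with the blade's end on a ledge at its foot. Board 130 mm up the slope from the ledge, its top edge 130 mm above the worktop
- rest_pin (a point): Where paddle_notch lies when the paddle is home, on the locating pin (steel, 9 mm diameter, standing 16 mm square out of the board's face, 18 mm up the slope from the ledge). Axes as rest, not tilted
- chestnut1: Brown chestnut in the pot, 36 mm diameter, 30 mm tall with a domed top, 18 g; origin at the centre of its flat underside. All six lie in one layer, huddled in the half of the pot towards its -x axis at the start; the +x side is empty
- chestnut2: Brown chestnut in the pot, 36 mm diameter, 30 mm tall with a domed top, 18 g; origin at the centre of its flat underside
- chestnut3: Brown chestnut in the pot, 36 mm diameter, 30 mm tall with a domed top, 18 g; origin at the centre of its flat underside
- chestnut4: Brown chestnut in the pot, 36 mm diameter, 30 mm tall with a domed top, 18 g; origin at the centre of its flat underside
- chestnut5: Brown chestnut in the pot, 36 mm diameter, 30 mm tall with a domed top, 18 g; origin at the centre of its flat underside
- chestnut6: Brown chestnut in the pot, 36 mm diameter, 30 mm tall with a domed top, 18 g; origin at the centre of its flat underside
- kettle: Glass electric kettle, about 155 x 205 x 241 mm with its handle, loose, standing between rest and pot (room to pass on the robot's side of it); wall cabinets hang 0.6 m above the worktop behind it, from about x = 0.6 m on, so keep the wrist nearer than that; origin at the centre of its underside
- jar_yellow: spice jar with a yellow cap, 42 mm diameter, 108 mm tall; origin at the centre of its underside
- jar_red: spice jar with a red cap, 42 mm diameter, 108 mm tall; origin at the centre of its underside
- carton_red: red carton, 102 x 53 x 60 mm; origin at the centre of its underside
- carton_green: green carton, 107 x 55 x 52 mm; origin at the centre of its underside
There are look-alikes about, which are no part of the job. Leave any red or turquoise look-alike of the chestnut3 alone.

How it is judged (in metres and radians):
On the way, in this order (a step that is already met when the one before it is completed fails the run):
1. the blade's end is down in the pot on the empty side (the pot's +x axis), its middle 30 mm or more from the pot's centre (z of paddle_notch in the frame of pot below 0.055 m and x of paddle_notch in the frame of pot between 0.03 and 0.11 m and y of paddle_notch in the frame of pot between -0.06 and 0.06 m).
2. the blade, still down, comes round clockwise to the pot's -y side (z of paddle_notch in the frame of pot below 0.055 m and y of paddle_notch in the frame of pot between -0.11 and -0.03 m and x of paddle_notch in the frame of pot between -0.03 and 0.03 m).
3. the blade, still down, comes round to the pot's -x side (z of paddle_notch in the frame of pot below 0.055 m and x of paddle_notch in the frame of pot between -0.11 and -0.03 m and y of paddle_notch in the frame of pot between -0.03 and 0.03 m).
4. the blade, still down, comes round to the pot's +y side (z of paddle_notch in the frame of pot below 0.055 m and y of paddle_notch in the frame of pot between 0.03 and 0.11 m and x of paddle_notch in the frame of pot between -0.03 and 0.03 m).
5. the blade, still down, comes back to the pot's +x side (all of step 1).
At the end, for the whole second after the job is handed in: At least four of the six chestnuts lie over 30 mm from where they lay at first, all six in the upright pot; the paddle lies still and let go in its rest, notch over the pin (within 8 mm of home), sloping as the board does (0.42 to 0.63 rad from upright), square to the rest within 0.12 rad ((distance of each of chestnut1, chestnut2, chestnut3, chestnut4 from where it was at the start of the episode above 0.03 m or distance of each of chestnut1, chestnut2, chestnut3, chestnut5 from where it was at the start of the episode above 0.03 m or distance of each of chestnut1, chestnut2, chestnut3, chestnut6 from where it was at the start of the episode above 0.03 m or distance of each of chestnut1, chestnut2, chestnut4, chestnut5 from where it was at the start of the episode above 0.03 m or distance of each of chestnut1, chestnut2, chestnut4, chestnut6 from where it was at the start of the episode above 0.03 m or distance of each of chestnut1, chestnut2, chestnut5, chestnut6 from where it was at the start of the episode above 0.03 m or distance of each of chestnut1, chestnut3, chestnut4, chestnut5 from where it was at the start of the episode above 0.03 m or distance of each of chestnut1, chestnut3, chestnut4, chestnut6 from where it was at the start of the episode above 0.03 m or distance of each of chestnut1, chestnut3, chestnut5, chestnut6 from where it was at the start of the episode above 0.03 m or distance of each of chestnut1, chestnut4, chestnut5, chestnut6 from where it was at the start of the episode above 0.03 m or distance of each of chestnut2, chestnut3, chestnut4, chestnut5 from where it was at the start of the episode above 0.03 m or distance of each of chestnut2, chestnut3, chestnut4, chestnut6 from where it was at the start of the episode above 0.03 m or distance of each of chestnut2, chestnut3, chestnut5, chestnut6 from where it was at the start of the episode above 0.03 m or distance of each of chestnut2, chestnut4, chestnut5, chestnut6 from where it was at the start of the episode above 0.03 m or distance of each of chestnut3, chestnut4, chestnut5, chestnut6 from where it was at the start of the episode above 0.03 m) and horizontal distance between each of chestnut1, chestnut2, chestnut3, chestnut4, chestnut5, chestnut6 and pot below 0.11 m and height (world z) of each of chestnut1, chestnut2, chestnut3, chestnut4, chestnut5, chestnut6 below 0.08 m and distance between paddle_notch and rest_pin below 0.008 m and angle between the y axis of paddle and the y axis of rest, either way round below 0.12 rad and angle between paddle's own z axis and vertical between 0.42 and 0.63 rad and linear speed of paddle below 0.02 m/s and angle between pot's own z axis and vertical below 0.1 rad); the robot touches nothing.
It fails at once if a chestnut is touched by the fingers (contact force between the fingers and chestnut1 above 0.5 N or contact force between the fingers and chestnut2 above 0.5 N or contact force between the fingers and chestnut3 above 0.5 N or contact force between the fingers and chestnut4 above 0.5 N or contact force between the fingers and chestnut5 above 0.5 N or contact force between the fingers and chestnut6 above 0.5 N).
It fails at once if the pot is dragged more than 40 mm or tipped (distance of pot from where it was at the start of the episode above 0.04 m or angle between pot's own z axis and vertical above 0.3 rad).
It fails at once if the kettle, a jar or a carton is shifted by more than 25 mm (distance of any of kettle, jar_yellow, jar_red, carton_red, carton_green from where it was at the start of the episode above 0.025 m).
It also fails if it takes over 72 s, if anything falls off the work surface, if the arm or the gripper's body presses on something with over 40 N, if the wrist force passes 120 N, or if a joint passes its speed limit or range.

## Working session

There is one attempt and no reset: what is moved stays moved. The work goes in short steps, Python scripts to look and compute and a tool call to move; the robot and the scene stay as the last step left them, time stands still between calls to the robot, and variables do not carry over. Pictures are saved under pics/ and viewed, and the job is handed in when it is done.

Besides the shell and the picture viewer there is one more tool, called after "Request:" as name(argument=value, ...), one argument or row to a line, values as JSON. arm_command: Moves the arm, as the interface text tells. Shifts and turns lie within -1 to 1; 1 stands for 0.06 m of shift or pi/2 rad of turn. Its arguments: {"type":"object","properties":{"series":{"type":"array"},"grip_force":{"type":"number"}},"required":["series"]}

```bash
mkdir -p pics; ls
python3 - <<'E'
from rig import *
import cv2,json,numpy as np
print(state())
for n in("side","top","wrist"):
    f=grab_frame(n); cv2.imwrite(f"pics/{n}0.png",f["color"][:,:,::-1])
    print(n,{k:np.round(v,4).tolist() for k,v in f.items() if k!="color"})
print(tcp_to_tips)
E
```

```text
pics
{'time': 0.0, 'joint_positions': array([ 6.40510294e+01,  2.05978278e+01,  8.65960964e+01, -4.33109917e-04,
        7.29101972e+01, -6.59453029e+00]), 'joint_velocities': array([ 0.00991742,  0.00461469,  0.03384358,  0.01824838, -0.03502405,
        0.04807783]), 'joint_efforts': array([ 5.65203682e-04, -5.15370405e+01, -2.70730358e+01,  6.74869074e-02,
        3.48457962e-02, -1.08654506e-04]), 'eef_pos': array([198.5716808 , 565.50863351, 240.82989592]), 'tcp_rot': array([-1.79896520e+02, -1.15465143e-02,  1.60645677e+02]), 'contact_force': array([-0.68255166,  0.00762393,  0.90419441]), 'ft_torque': array([0.00371312, 0.02939084, 0.01932323]), 'width': 1.0042907183344416}
side {'mtx': [[425.6343, 0.0, 254.5687], [0.0, 425.6343, 189.4237], [0.0, 0.0, 1.0]], 'xyz': [327.1504, 913.1277, 751.4454], 'orientation': [-123.9978, 0.2736, -165.4048]}
top {'mtx': [[386.4899, 0.0, 251.7383], [0.0, 386.4899, 194.8828], [0.0, 0.0, 1.0]], 'xyz': [458.9788, 49.7766, 1026.1696], 'orientation': [-172.3859, -2.1187, -89.6583]}
wrist {'mtx': [[293.798, 0.0, 256.6072], [0.0, 293.798, 191.6216], [0.0, 0.0, 1.0]], 'mount': [[-0.0003, -0.9662, -0.2579, 68.9822], [1.0, -0.0001, -0.0009, -1.4311], [0.0008, -0.2579, 0.9662, -144.0319], [0.0, 0.0, 0.0, 1.0]]}
19.0
```

View pics/side0.png

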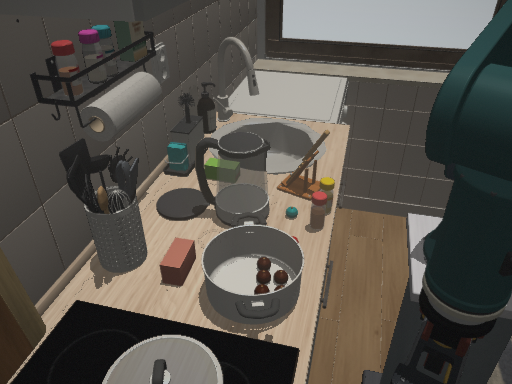

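View pics/top0.png

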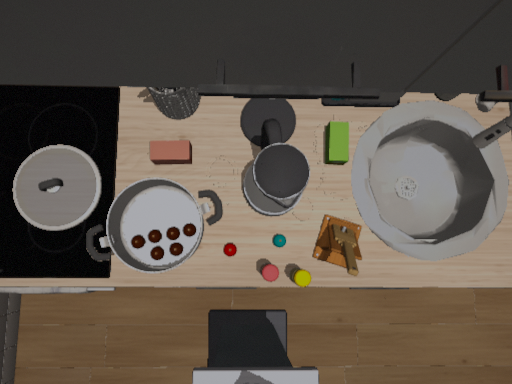

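View pics/wrist0.png

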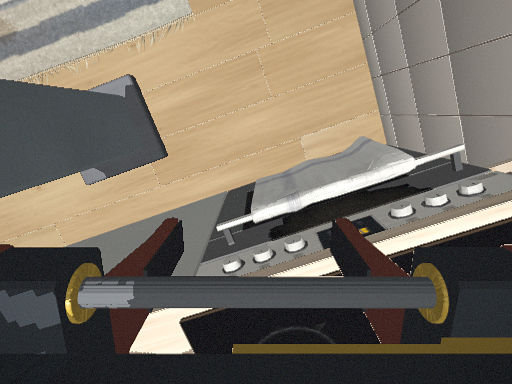

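The top view shows the pot at (155,225) with six chestnuts, and the rest with the paddle at (340,243). The kettle is at (278,178), the jars at (271,272) and (303,278), and the look-alike balls at (230,249) red and (280,240) turquoise. I'll enlarge it.

```bash
cat > h.py <<'E'
import numpy as np,cv2
from scipy.spatial.transform import Rotation as R
from rig import *
def cam(n):
    s=state(); f=grab_frame(n)
    if n=="wrist":
        T=np.eye(4);T[:3,:3]=R.from_euler('xyz',s['tcp_rot'],degrees=True).as_matrix();T[:3,3]=s['eef_pos']
        M=T@np.array(f['mount'])
    else:
        M=np.eye(4);M[:3,:3]=R.from_euler('xyz',f['orientation'],degrees=True).as_matrix();M[:3,3]=f['xyz']
    return f['color'][:,:,::-1].copy(),np.array(f['mtx']),M
def proj(K,M,P):
    P=np.atleast_2d(P);c=(P-M[:3,3])@M[:3,:3];q=c@K.T;return q[:,:2]/q[:,2:]
def ray(K,M,uv,z):
    d=M[:3,:3]@np.linalg.solve(K,[uv[0],uv[1],1.]);o=M[:3,3];return o+d*(z-o[2])/d[2]
def crop(im,u0,v0,u1,v1,s,name):
    c=cv2.resize(im[v0:v1,u0:u1],None,fx=s,fy=s,interpolation=cv2.INTER_CUBIC);cv2.imwrite(name,c)
E
python3 - <<'E'
from h import *
im,K,M=cam("top")
crop(im,75,165,235,285,5,"pics/t_pot.png")
crop(im,290,200,390,290,6,"pics/t_rest.png")
im,K,M=cam("side")
crop(im,265,120,365,230,5,"pics/s_rest.png")
for n,uv,z in[("pot",(155,225),110),("rest",(340,243),10)]: 
    im,K,M=cam("top");print(n,ray(K,M,uv,z))
E
```

```text
pot [507.95022752 243.36263959 110.        ]
rest [ 469.85106315 -220.31352971   10.        ]
```

View pics/t_pot.png

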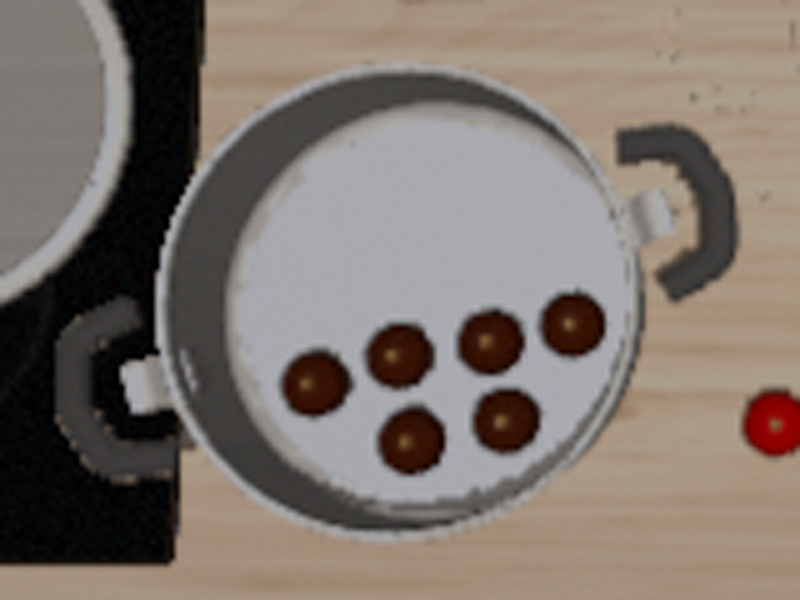

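View pics/t_rest.png

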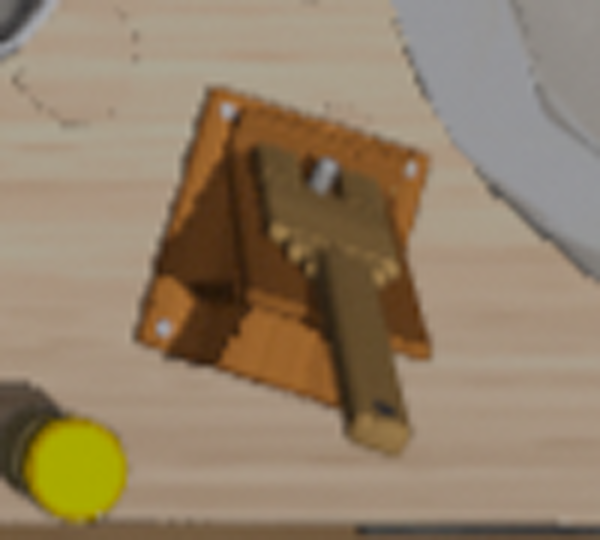

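View pics/s_rest.png

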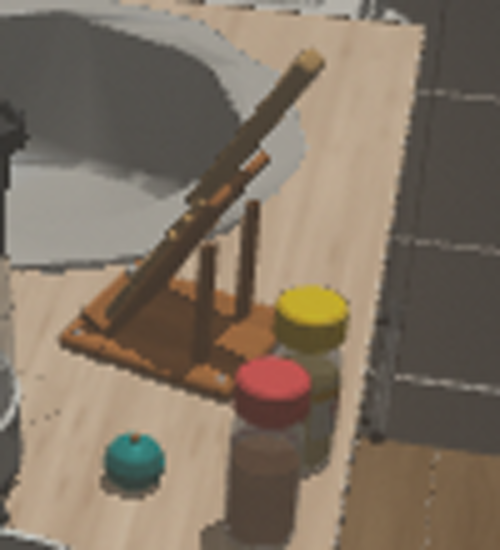

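```bash
cat > fit.py <<'E'
from h import *
from scipy.optimize import least_squares
Rt=R.from_euler('y',-30,degrees=True).as_matrix()  # paddle axes in rest frame: z leans to -x
def rz(a): return R.from_euler('z',a).as_matrix()
def tc(p): return ((p[0]+.5)/6-.5+290,(p[1]+.5)/6-.5+200)
def sc(p): return ((p[0]+.5)/5-.5+265,(p[1]+.5)/5-.5+120)
imT,KT,MT=cam("top"); imS,KS,MS=cam("side")
# rest base corners in top
rc=np.array([[60,52,10],[60,-52,10],[-60,52,10]]); ro=np.array([tc(p) for p in[(212,88),(430,155),(137,345)]])
def fr(p): return (proj(KT,MT,rc@rz(p[2]).T+[p[0],p[1],0])-ro).ravel()
r=least_squares(fr,[470,-220,-.25]);print("rest",r.x,np.round(r.fun,1))
rx,ry,ra=r.x
paddle=np.array([[x,y,0] for x in(-4,4) for y in(-28,28)]+[[x,y,83] for x in(-4,4) for y in(-28,28)]+[[x,y,95]for x in(-4,10) for y in(-11,11)]+[[x,y,225]for x in(-4,10) for y in(-11,11)]+[[0,0,18]])
def world(off): return (paddle@Rt.T+[off[0],off[1],off[2]])@rz(ra).T+[rx,ry,0]
W=world([15,0,19.4])
np.save("rest.npy",r.x)
def draw(im,K,M,sc_,u0,v0,u1,v1,name,off):
    W=world(off)
    c=cv2.resize(im[v0:v1,u0:u1],None,fx=sc_,fy=sc_,interpolation=cv2.INTER_CUBIC)
    p=lambda P:[tuple(int(t) for t in (q-[u0,v0]+.5)*sc_) for q in proj(K,M,P)]
    q=p(W)
    for i,j in[(0,1),(2,3),(2,6),(3,7),(6,7),(0,2),(1,3),(8,9),(10,11),(10,14),(11,15),(12,13),(14,15),(12,14),(13,15)]: cv2.line(c,q[i],q[j],(0,255,0),1)
    cv2.circle(c,q[16],4,(255,0,255),1)
    b=p(np.array([[60,52,10],[60,-52,10],[-60,-52,10],[-60,52,10]])@rz(ra).T+[rx,ry,0])
    for i in range(4): cv2.line(c,b[i],b[(i+1)%4],(255,0,0),1)
    cv2.imwrite(name,c)
import sys
off=[float(a) for a in sys.argv[1:4]];tag=sys.argv[4]
draw(imT,KT,MT,7,290,205,380,285,f"pics/ft{tag}.png",off)
draw(imS,KS,MS,7,272,125,345,205,f"pics/fs{tag}.png",off)
E
python3 fit.py 35 0 19.4 a
```

```text
rest [ 4.74126213e+02 -2.13081187e+02 -2.93806369e-01] [-0.4 -0.5  0.7  0.  -0.3  0.4]
```

View pics/fta.png

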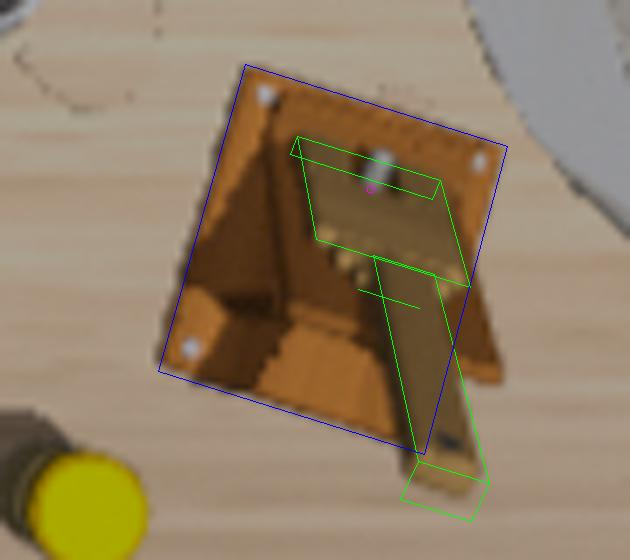

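View pics/fsa.png

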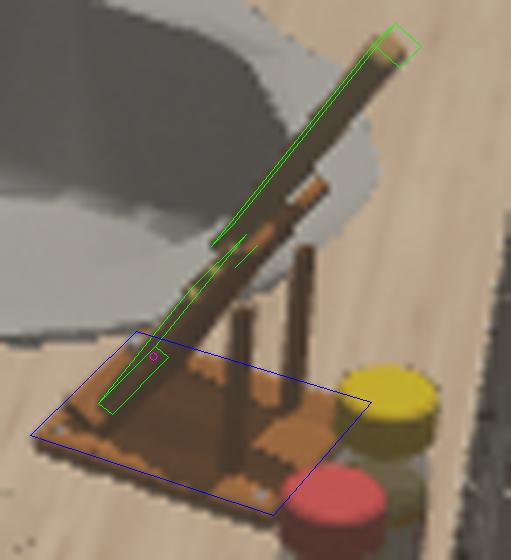

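```bash
cat > fit2.py <<'E'
import sys; sys.argv=['x','35','0','19.4','a']
exec(open('fit.py').read())
t=lambda p:((p[0]+.5)/7-.5+290,(p[1]+.5)/7-.5+205)
s=lambda p:((p[0]+.5)/7-.5+272,(p[1]+.5)/7-.5+125)
idx=[12,13,14,15,3,6]; ob=np.array([t(p) for p in[(470,494),(402,480),(477,463),(411,450),(297,137),(467,286)]])
end=np.array([[3,0,225.]]); so=np.array([s((391,47))])
def f(o):
    w=world(o[:3]); e=((end@Rt.T)+o[:3])@rz(ra).T+[rx,ry,0]
    return np.r_[(proj(KT,MT,w[idx])-ob).ravel(),(proj(KS,MS,e)-so).ravel()*2]
for z in(None,17.4,15):
    g=(lambda o:f(o)) if z is None else (lambda o:f([o[0],o[1],z]))
    r=least_squares(g,[35,0,19.]);print(np.round(r.x,1),np.round(r.fun,1))
    if z is None: o=r.x
draw(imT,KT,MT,7,290,205,380,285,f"pics/ftb.png",o)
draw(imS,KS,MS,7,272,125,345,205,f"pics/fsb.png",o)
E
python3 fit2.py
```

```text
rest [ 4.74126213e+02 -2.13081187e+02 -2.93806369e-01] [-0.4 -0.5  0.7  0.  -0.3  0.4]
[38.3  1.4 17.7] [-0.4  2.  -0.7  0.9  1.2  1.   0.5 -0.3 -0.3 -1.5  0.1 -1.4 -0.9  0.3]
[38.3  1.3 19. ] [-0.4  2.  -0.7  0.9  1.2  1.   0.5 -0.3 -0.3 -1.5  0.1 -1.4 -0.9  0.4]
[38.6  0.3 19. ] [-0.2  1.9 -0.5  0.8  1.3  1.   0.6 -0.3 -0.1 -1.4  0.2 -1.3 -1.   1.6]
```

View pics/ftb.png

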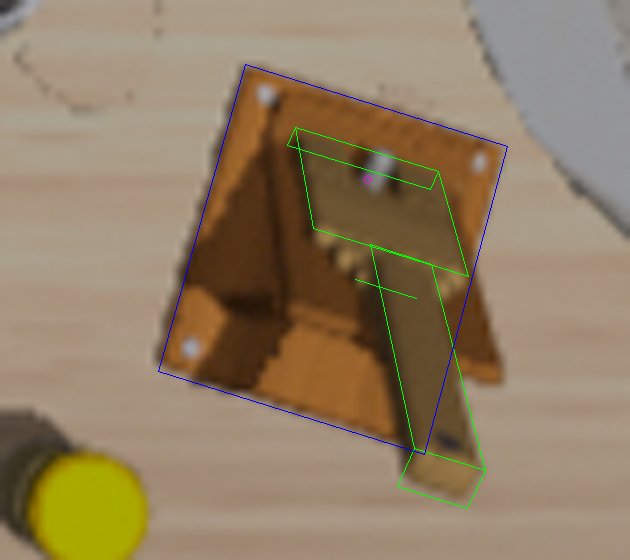

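View pics/fsb.png

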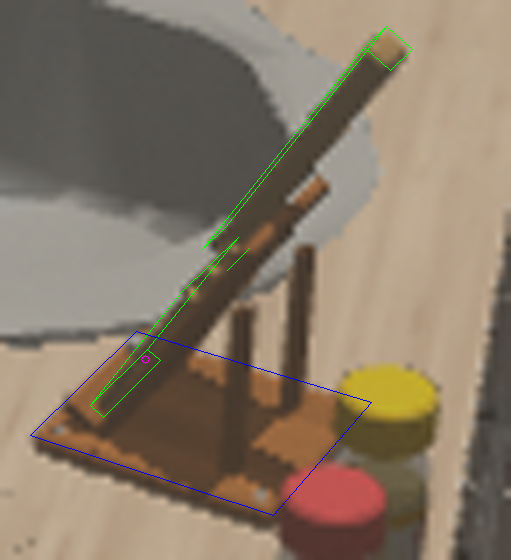

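```bash
cat > tgt.py <<'E'
from h import *
rx,ry,ra=np.load("rest.npy")
Rr=R.from_euler('z',ra).as_matrix(); Rp=Rr@R.from_euler('y',-30,degrees=True).as_matrix()
off=np.array([37.5,1.,18.4])
org=Rr@off+[rx,ry,0]
px,py,pz=Rp.T
Rg=np.c_[-px,py,-pz]
grip=org+195*pz+3*px
def need(P,Rt):
    s=state();Rc=R.from_euler('xyz',s['tcp_rot'],degrees=True)
    d=P-s['eef_pos'];w=(R.from_matrix(Rt)*Rc.inv()).as_rotvec()
    return d,np.degrees(w),d/60,w/(np.pi/2)
if __name__=="__main__":
    np.set_printoptions(precision=3,suppress=True)
    print("origin",org,"grip",grip,"pz",pz,"px",px,"eul",R.from_matrix(Rg).as_euler('xyz',degrees=True))
    pre=grip+80*pz;print("pre",pre,need(pre,Rg))
E
python3 tgt.py
```

```text
origin [ 510.309 -222.984   18.4  ] grip [ 419.474 -195.501  188.775] pz [-0.479  0.145  0.866] px [ 0.829 -0.251  0.5  ] eul [180.     30.    163.166]
pre [ 381.188 -183.917  258.057] (array([ 182.343, -749.961,   16.466]), array([ -9.312, -28.522,   2.467]), array([  3.039, -12.499,   0.274]), array([-0.103, -0.317,  0.027]))
```

Request:
arm_command(
  series=[
    [1,0.7,-0.5,0.6,0,0,0],
    [1,0.8,-0.6,0.6,0,0,0],
    [1,0.8,-0.6,0.5,0,0,0],
    [1,0.6,-0.7,0.3,0,0,0],
    [1,0.4,-0.8,0,0,0,0],
    [1,0.2,-0.9,0,0,0,0],
    [1,0.1,-0.9,0,0,0,0],
    [1,0,-0.9,0,0,0,0],
    [1,0,-0.9,0,0,0,0],
    [1,0,-0.6,0,0,0,0],
  ],
  grip_force=40,
)

```text
time: 1.8
eef_pos: [413.0, 116.3, 360.8]
tcp_rot: [179.8, 0.4, 161.0]
contact_force: [0.2, -0.1, -0.0]
width: 1.001
```

Request:
arm_command(
  series=[
    [1,0,-0.7,0,0,0,0],
    [1,0,-0.8,0,0,0,0],
    [1,0,-0.8,0,-0.01,-0.04,0],
    [1,0,-0.8,0,-0.01,-0.04,0],
    [1,0,-0.7,0,-0.015,-0.04,0],
    [1,-0.1,-0.5,-0.2,-0.015,-0.05,0],
    [1,-0.15,-0.3,-0.3,-0.015,-0.05,0],
    [1,-0.15,-0.2,-0.3,-0.015,-0.05,0],
    [1,0,0,-0.2,-0.01,-0.03,0.01],
    [1,0,0,0,0,0,0],
  ],
)

```text
time: 3.05
eef_pos: [387.1, -184.6, 302.2]
tcp_rot: [178.9, 29.9, 161.3]
contact_force: [0.3, -0.1, 0.3]
width: 1.002
```

```bash
python3 tgt.py
python3 - <<'E'
from h import *
im,K,M=cam("wrist");cv2.imwrite("pics/w1.png",im)
print(state()['joint_positions'].round(1))
E
```

```text
origin [ 510.309 -222.984   18.4  ] grip [ 419.474 -195.501  188.775] pz [-0.479  0.145  0.866] px [ 0.829 -0.251  0.5  ] eul [180.     30.    163.166]
pre [ 381.188 -183.917  258.057] (array([ -5.951,   0.658, -44.155]), array([-0.963,  0.169,  1.31 ]), array([-0.099,  0.011, -0.736]), array([-0.011,  0.002,  0.015]))
[ -47.7  -12.4  121.2   20.8   46.9 -130.4]
```

View pics/w1.png

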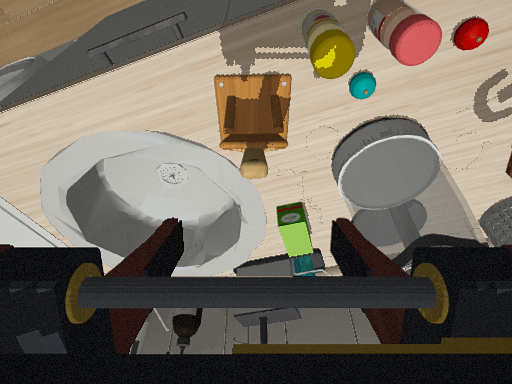

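```bash
cat > ov.py <<'E'
from tgt import *
import sys
im,K,M=cam("wrist")
P=np.array([[x,y,z] for z in(225,) for x,y in((-4,-11),(-4,11),(10,11),(10,-11))]+[[x,y,95] for x,y in((-4,-11),(-4,11),(10,11),(10,-11))])@Rp.T+org
q=proj(K,M,P)
B=np.array([[60,52,10],[60,-52,10],[-60,-52,10],[-60,52,10]])@Rr.T+[rx,ry,0]
b=proj(K,M,B)
u0,v0,u1,v1,s=[int(a) for a in sys.argv[2:7]]
c=cv2.resize(im[v0:v1,u0:u1],None,fx=s,fy=s,interpolation=cv2.INTER_CUBIC)
t=lambda a:tuple(int(x) for x in (a-[u0,v0]+.5)*s)
for L in(q[:4],b):
    for i in range(4): cv2.line(c,t(L[i]),t(L[(i+1)%4]),(0,255,0),1)
for i in(0,1,2,3): cv2.line(c,t(q[i]),t(q[i+4]),(255,255,0),1)
cv2.imwrite(sys.argv[1],c); print(q[:4].round(1))
E
python3 ov.py pics/w1o.png 200 60 310 190 4
```

```text
[[242.  157.6]
 [270.1 156.8]
 [270.4 174.4]
 [242.7 175.1]]
```

View pics/w1o.png

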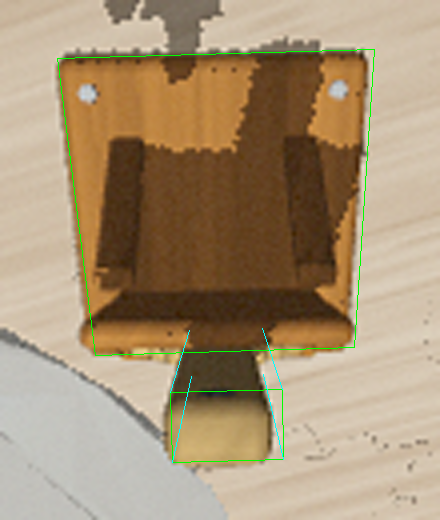

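Request:
arm_command(
  series=[
    [1,-0.05,0,-0.3,-0.011,0,0.015],
    [1,-0.06,-0.01,-0.3,0,0,0],
    [1,0,-0.02,-0.14,0,0,0],
    [1,0.16,-0.05,-0.28,0,0,0],
    [1,0.16,-0.05,-0.28,0,0,0],
    [1,0,0,0,0,0,0],
    [1,0,0,0,0,0,0],
    [1,0,0,0,0,0,0],
    [1,0,0,0,0,0,0],
    [1,0,0,0,0,0,0],
  ],
)

```text
time: 4.4
eef_pos: [410.3, -197.7, 234.4]
tcp_rot: [-179.4, 31.0, 164.0]
contact_force: [-0.9, 0.2, -0.1]
width: 1.001
```

```bash
sed -i 's/37.5,1.,18.4/37.5,-0.8,18.4/' tgt.py; python3 tgt.py; python3 -c "
from tgt import *
np.set_printoptions(precision=3,suppress=True)
print(need(grip,Rg))"; python3 ov.py pics/w2o.png 170 100 340 230 4
```

```text
origin [ 509.788 -224.707   18.4  ] grip [ 418.952 -197.223  188.775] pz [-0.479  0.145  0.866] px [ 0.829 -0.251  0.5  ] eul [180.     30.    163.166]
pre [ 380.666 -185.64   258.057] (array([-29.615,  12.066,  23.637]), array([ 0.801,  0.823, -0.538]), array([-0.494,  0.201,  0.394]), array([ 0.009,  0.009, -0.006]))
(array([  8.671,   0.482, -45.645]), array([ 0.801,  0.823, -0.538]), array([ 0.145,  0.008, -0.761]), array([ 0.009,  0.009, -0.006]))
[[245.7 198.1]
 [285.3 198.7]
 [284.3 222.2]
 [245.6 221.7]]
```

View pics/w2o.png

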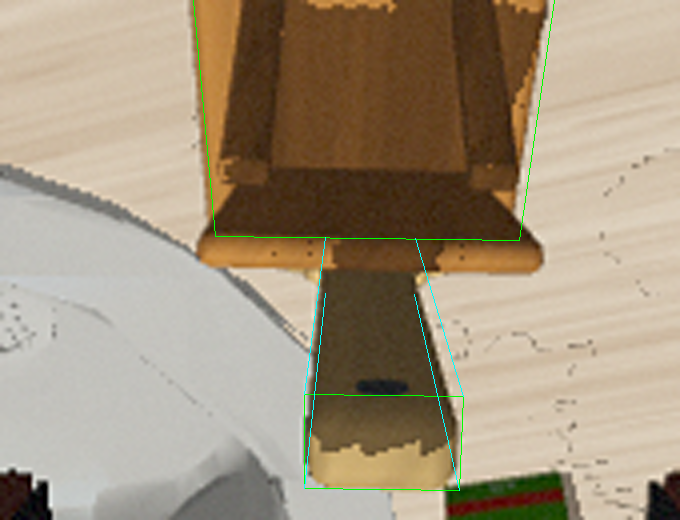

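Request:
arm_command(
  series=[
    [1,-0.1,0.03,-0.06,0.009,0.009,-0.006],
    [1,-0.1,0.03,-0.06,0,0,0],
    [1,0.09,-0.03,-0.16,0,0,0],
    [1,0.09,-0.03,-0.16,0,0,0],
    [1,0.09,-0.03,-0.16,0,0,0],
    [1,0.07,-0.02,-0.12,0,0,0],
    [1,0,0,0,0,0,0],
    [1,0,0,0,0,0,0],
    [1,0,0,0,0,0,0],
    [1,0,0,0,0,0,0],
  ],
)

```text
time: 5.7
eef_pos: [419.1, -200.9, 187.6]
tcp_rot: [179.9, 29.9, 163.1]
contact_force: [-0.1, 0.3, 0.4]
width: 0.998
```

```bash
python3 -c "
from tgt import *
np.set_printoptions(precision=3,suppress=True)
a=need(grip,Rg);print(a, 'in paddle axes',Rp.T@a[0])"; python3 ov.py pics/w3o.png 170 150 340 280 4
```

```text
(array([-0.116,  3.661,  1.193]), array([-0.099, -0.105,  0.066]), array([-0.002,  0.061,  0.02 ]), array([-0.001, -0.001,  0.001])) in paddle axes [-0.417  3.47   1.619]
[[242.4 263.3]
 [294.6 263.3]
 [293.6 292.5]
 [242.9 292.5]]
```

View pics/w3o.png

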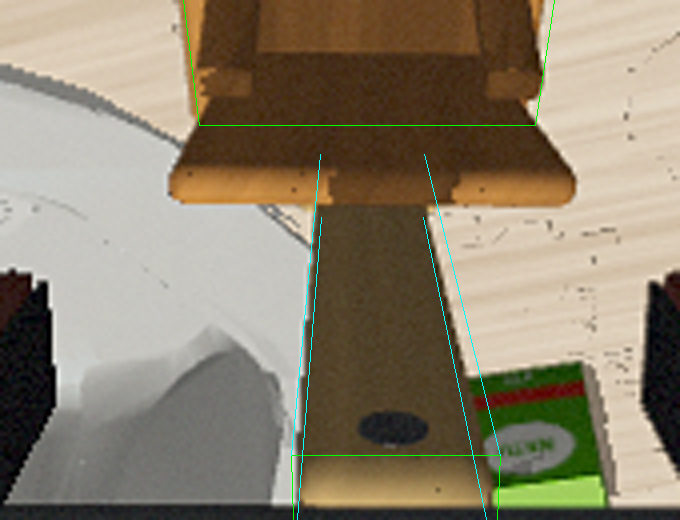

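Request:
arm_command(
  series=[
    [1,0.015,0.06,0.01,0,0,0],
    [1,0,0,0,0,0,0],
    [0.4,0,0,0,0,0,0],
    [0.3,0,0,0,0,0,0],
    [0.2,0,0,0,0,0,0],
    [0.1,0,0,0,0,0,0],
    [0,0,0,0,0,0,0],
    [0,0,0,0,0,0,0],
    [0,0,0,0,0,0,0],
    [0,0,0,0,0,0,0],
  ],
  grip_force=45,
)

```text
time: 7.0
eef_pos: [420.0, -197.2, 188.7]
tcp_rot: [180.0, 29.9, 163.1]
contact_force: [-0.9, 0.4, 1.4]
width: 0.246
```

```bash
python3 -c "
from tgt import *
np.set_printoptions(precision=3,suppress=True)
a=need(grip,Rg);print(a, 'in paddle axes',Rp.T@a[0]);s=state();print(s['eef_pos'],s['tcp_rot'],s['width']*88,s['contact_force'],s['joint_positions'])"; python3 ov.py pics/w4o.png 170 150 340 280 4
```

```text
(array([-1.094,  0.017,  0.095]), array([-0.053, -0.063,  0.081]), array([-0.018,  0.   ,  0.002]), array([-0.001, -0.001,  0.001])) in paddle axes [-0.864 -0.301  0.609]
[ 420.047 -197.24   188.68 ] [179.963  29.924 163.067] 21.672334513401378 [-0.92   0.365  1.437] [ -44.299    2.968  129.159   33.615   24.535 -145.329]
[[233.6 261.3]
 [285.4 261.3]
 [284.7 290.3]
 [234.3 290.3]]
```

View pics/w4o.png

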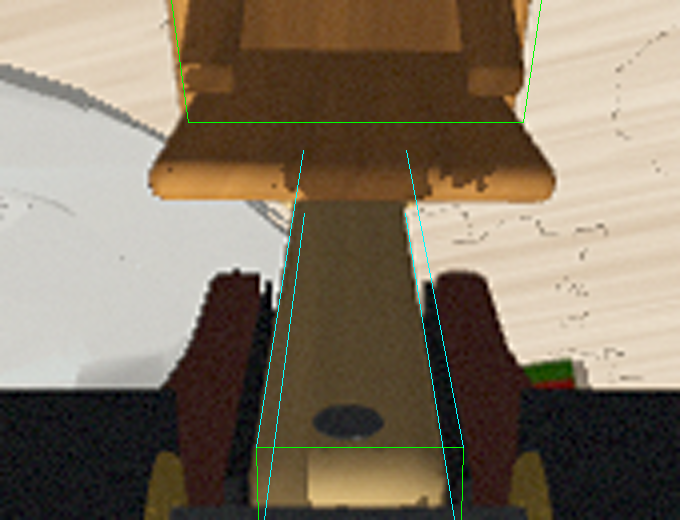

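Request:
arm_command(
  series=[
    [0,0,0,0.1,0,0,0],
    [0,0,0,0.2,0,0,0],
    [0,0,0,0.2,0,0,0],
    [0,0,0,0.3,0,0,0],
    [0,0,0,0.4,0,0,0],
    [0,0,0,0.5,0,0,0],
    [0,0,0,0.5,0,0,0],
    [0,0,0,0.5,0,0,0],
    [0,0,0,0.3,0,0,0],
    [0,0,0,0,0,0,0],
  ],
)

```text
time: 8.3
eef_pos: [415.2, -194.9, 374.6]
tcp_rot: [180.0, 29.5, 162.9]
contact_force: [0.2, -0.3, -0.4]
width: 0.253
```

```bash
cat > pot.py <<'E'
from h import *
im,K,M=cam("top")
import sys
cx,cy,yaw=[float(a) for a in sys.argv[1:4]]
u0,v0,s=75,165,5
c=cv2.resize(im[v0:285,u0:235],None,fx=s,fy=s,interpolation=cv2.INTER_CUBIC)
t=lambda a:tuple(int(x) for x in (a-[u0,v0]+.5)*s)
th=np.linspace(0,2*np.pi,73)
def ring(r,z,col):
    q=proj(K,M,np.c_[cx+r*np.cos(th),cy+r*np.sin(th),0*th+z])
    cv2.polylines(c,[np.array([t(a) for a in q])],True,col,1)
ring(112,110,(0,255,0));ring(92,8,(255,255,0))
cy_,sy_=np.cos(yaw),np.sin(yaw)
X=np.array([cy_,sy_,0]);Y=np.array([-sy_,cy_,0]);C=np.array([cx,cy,0])
for a,b in((-165*Y,165*Y),): 
    q=proj(K,M,[C+a+[0,0,105],C+b+[0,0,105]]);cv2.line(c,t(q[0]),t(q[1]),(0,0,255),1)
q=proj(K,M,[C+[0,0,8],C+60*X+[0,0,8]]);cv2.line(c,t(q[0]),t(q[1]),(255,0,0),2)
cv2.imwrite(sys.argv[4],c)
tip=lambda p:((p[0]+.5)/5-.5+75,(p[1]+.5)/5-.5+165)
a=ray(K,M,tip((147,387)),105);b=ray(K,M,tip((655,215)),105);print("yaw from mounts",np.arctan2(-(a-b)[0],(a-b)[1]),"mid",(a+b)/2)
print("rim",ray(K,M,tip((401,301)),110))
for p in[(315,382),(400,354),(492,341),(573,323),(411,440),(506,420)]:
    w=ray(K,M,tip(p),8+17)-C;print(np.round(w[:2]@np.c_[X[:2],Y[:2]],0),end=' ')
E
python3 pot.py 507 242 0.327 pics/p1.png
```

```text
yaw from mounts 0.33990103722555615 mid [509.12638019 243.65680554 105.        ]
rim [508.41505461 243.84624125 110.        ]
[-14.  70.] [-14.  25.] [-22. -21.] [-26. -63.] [-57.  32.] [-63. -16.]
```

View pics/p1.png

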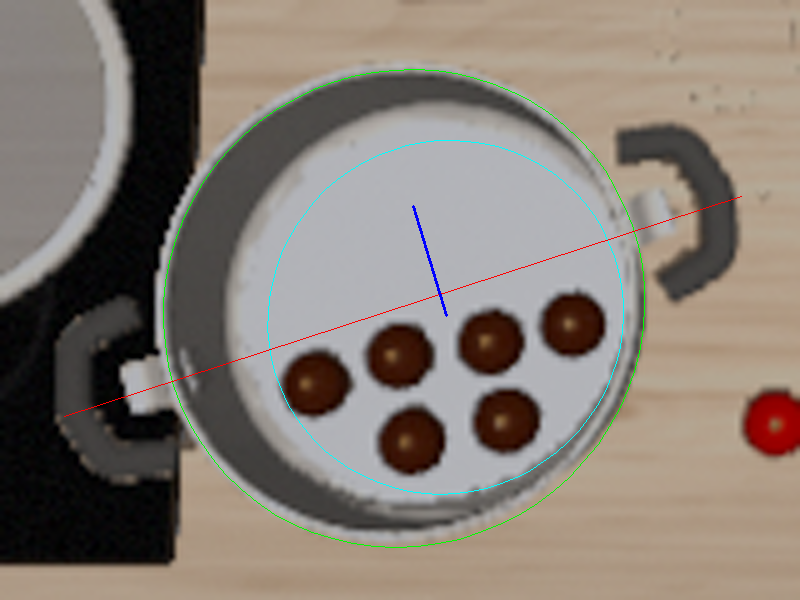

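Request:
arm_command(
  series=[
    [0,0,0.1,0.3,0.019,0.064,0],
    [0,0,0.2,0.3,0.019,0.064,0],
    [0,0,0.3,0.3,0.019,0.064,0],
    [0,0,0.5,0.2,0.019,0.064,0],
    [0,0,0.6,0.1,0.019,0.064,0],
    [0,0.05,0.8,0,0,0,0.08],
    [0,0.05,0.8,0,0,0,0.09],
    [0,0.05,0.8,0,0,0,0.09],
    [0,0.05,0.8,0,0,0,0.09],
    [0,0.05,0.7,0,0,0,0.09],
  ],
)

```text
time: 9.6
eef_pos: [423.3, 151.4, 431.0]
tcp_rot: [-179.7, -3.2, -156.8]
contact_force: [0.1, -0.5, -0.4]
width: 0.249
```

Request:
arm_command(
  series=[
    [0,0.15,0.3,-0.1,0,0,0.08],
    [0,0.25,0.3,-0.2,0,0,0.09],
    [0,0.3,0.3,-0.2,0,0,0.09],
    [0,0.4,0.25,-0.2,0,0,0.09],
    [0,0.4,0.2,-0.2,0,0,0.09],
    [0,0.35,0.15,-0.2,0,0,0.09],
    [0,0.25,0.1,-0.15,0,0,0.06],
    [0,0.15,0.05,0,0,0,0],
    [0,0,0,0,0,0,0],
    [0,0,0,0,0,0,0],
  ],
)

```text
time: 10.85
eef_pos: [556.0, 255.8, 338.4]
tcp_rot: [179.3, -4.1, -101.7]
contact_force: [0.0, 0.1, -1.7]
width: 0.246
```

```bash
cat > stir.py <<'E'
from h import *
np.set_printoptions(precision=3,suppress=True)
C=np.array([508.5,244.]);yaw=.335
def tgt(phi,psi,r=50,z=207):
    p=np.r_[C+r*np.array([np.cos(np.radians(phi)),np.sin(np.radians(phi))]),z]
    return p,(R.from_euler('z',psi,degrees=True)*R.from_euler('x',180,degrees=True))
def need(p,Rt):
    s=state();Rc=R.from_euler('xyz',s['tcp_rot'],degrees=True)
    return (p-s['eef_pos']),(Rt*Rc.inv()).as_rotvec()
def rep():
    s=state();e=s['eef_pos'][:2]-C
    print('pos',s['eef_pos'],'rot',s['tcp_rot'],'phi',np.degrees(np.arctan2(e[1],e[0])),'r',np.hypot(*e),'J',s['joint_positions'],'F',s['contact_force'],s['width'],s['time'])
E
python3 - <<'E'
from stir import *
rep();d,w=need(*tgt(9,257,z=345));print(d/60,w/(np.pi/2))
for n in("side","top","wrist"):
    im,K,M=cam(n);cv2.imwrite(f"pics/{n}5.png",im)
E
```

```text
pos [556.015 255.75  338.378] rot [ 179.348   -4.083 -101.702] phi 13.890511213226983 r 48.945918972219694 J [  20.095   19.378   74.761   -3.126   88.572 -148.028] F [ 0.007  0.129 -1.726] 0.2460094996203574 10.85
[ 0.031 -0.065  0.11 ] [ 0.043 -0.017 -0.014]
```

View pics/side5.png

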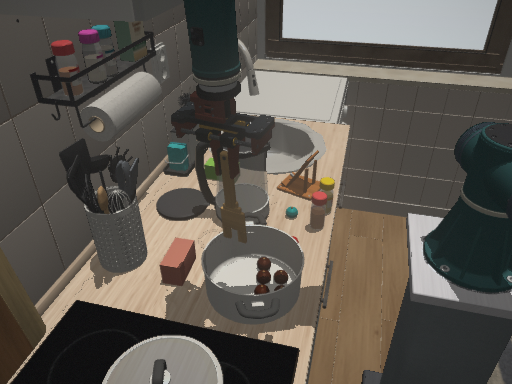

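View pics/wrist5.png

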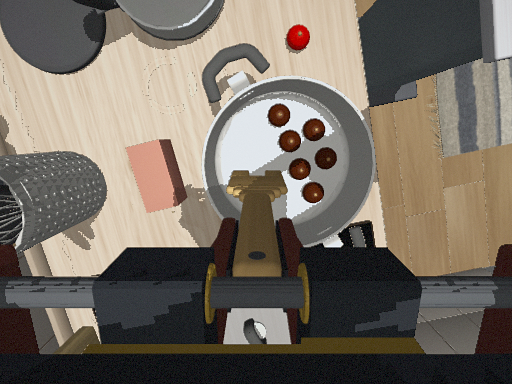

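Request:
arm_command(
  series=[
    [0,0.03,-0.06,0,0.043,-0.017,-0.014],
    [0,0,0,0,0,0,0],
    [0,0,0,-0.3,0,0,0],
    [0,0,0,-0.4,0,0,0],
    [0,0,0,-0.4,0,0,0],
    [0,0,0,-0.4,0,0,0],
    [0,0,0,-0.3,0,0,0],
    [0,0,0,-0.15,0,0,0],
    [0,0,0,0,0,0,0],
    [0,0,0,0,0,0,0],
  ],
)

```text
time: 12.25
eef_pos: [558.3, 253.9, 223.8]
tcp_rot: [-179.6, -0.0, -102.8]
contact_force: [-1.0, -0.3, -1.0]
width: 0.249
```

Run:
```python
from stir import *
rep();d,w=need(*tgt(9,257));print(d/60,w/(np.pi/2))
im,K,M=cam("side");crop(im,190,130,320,330,3,"pics/s6.png")
im,K,M=cam("top");cv2.imwrite("pics/t6.png",im)
# planned rows: 10 x -9 deg, psi -7.5
ph=np.radians(9-9*np.arange(41));p=50*np.c_[np.cos(ph),np.sin(ph)];print((np.diff(p,axis=0)/60).round(3).tolist())
```

```text
pos [558.313 253.887 223.81 ] rot [-179.582   -0.035 -102.84 ] phi 11.226291133364324 r 50.78465841045349 J [  18.149   22.391   86.322   -0.259   70.946 -148.928] F [-0.993 -0.271 -1.006] 0.24868981623511965 12.25
[-0.007 -0.034 -0.28 ] [ 0.001  0.004 -0.002]
[[0.01, -0.13], [-0.01, -0.13], [-0.031, -0.127], [-0.05, -0.121], [-0.068, -0.111], [-0.085, -0.099], [-0.099, -0.085], [-0.111, -0.068], [-0.121, -0.05], [-0.127, -0.031], [-0.13, -0.01], [-0.13, 0.01], [-0.127, 0.031], [-0.121, 0.05], [-0.111, 0.068], [-0.099, 0.085], [-0.085, 0.099], [-0.068, 0.111], [-0.05, 0.121], [-0.031, 0.127], [-0.01, 0.13], [0.01, 0.13], [0.031, 0.127], [0.05, 0.121], [0.068, 0.111], [0.085, 0.099], [0.099, 0.085], [0.111, 0.068], [0.121, 0.05], [0.127, 0.031], [0.13, 0.01], [0.13, -0.01], [0.127, -0.031], [0.121, -0.05], [0.111, -0.068], [0.099, -0.085], [0.085, -0.099], [0.068, -0.111], [0.05, -0.121], [0.031, -0.127]]
```

View pics/s6.png

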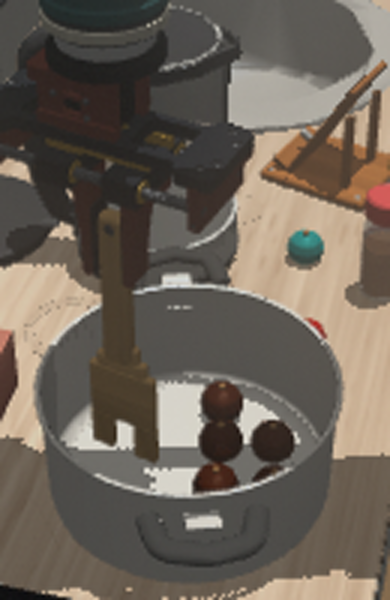

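View pics/t6.png

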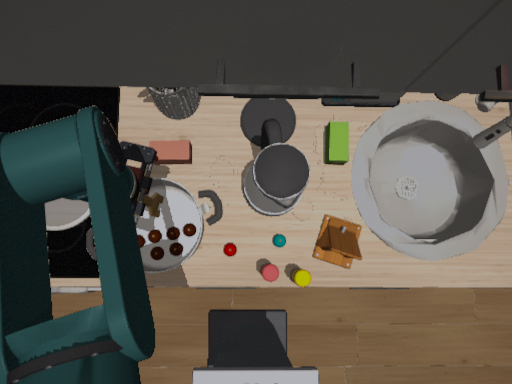

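Request:
arm_command(
  series=[
    [0,0,-0.02,-0.15,0,0,0],
    [0,0,-0.02,-0.12,0,0,0],
    [0,0,0,0,0,0,0],
    [0,0.01,-0.13,0,0,0,-0.083],
    [0,-0.01,-0.13,0,0,0,-0.083],
    [0,-0.03,-0.13,0,0,0,-0.083],
    [0,-0.05,-0.12,0,0,0,-0.083],
    [0,-0.07,-0.11,0,0,0,-0.083],
    [0,-0.085,-0.1,0,0,0,-0.083],
    [0,-0.1,-0.085,0,0,0,-0.083],
  ],
)

```text
time: 13.6
eef_pos: [538.7, 201.5, 207.2]
tcp_rot: [-179.5, 0.0, -156.8]
contact_force: [0.8, -0.8, -1.5]
width: 0.251
```

Run:
```python
from stir import *
rep()
```

```text
pos [538.658 201.506 207.2  ] rot [-179.503    0.036 -156.843] phi -54.63692783863501 r 52.108369472511654 J [ 13.937  20.404  92.118  -0.525  67.364 -99.018] F [ 0.761 -0.835 -1.455] 0.25125070672524136 13.6
```

Request:
arm_command(
  series=[
    [0,-0.11,-0.07,0,0,0,-0.08],
    [0,-0.12,-0.05,0,0,0,-0.08],
    [0,-0.13,-0.03,0,0,0,-0.08],
    [0,-0.13,-0.01,0,0,0,-0.08],
    [0,-0.13,0.01,0,0,0,-0.08],
    [0,-0.13,0.03,0,0,0,-0.08],
    [0,-0.12,0.05,0,0,0,-0.08],
    [0,-0.11,0.07,0,0,0,-0.08],
    [0,-0.1,0.085,0,0,0,-0.08],
    [0,-0.085,0.1,0,0,0,-0.08],
  ],
)

```text
time: 14.85
eef_pos: [474.4, 212.7, 210.5]
tcp_rot: [179.7, 0.7, 128.6]
contact_force: [5.2, -2.0, -0.8]
width: 0.252
```

Run:
```python
from stir import *
rep()
im,K,M=cam("side");crop(im,190,130,320,330,3,"pics/s7.png")
```

```text
pos [474.363 212.714 210.542] rot [179.75    0.657 128.602] phi -137.4955369697986 r 46.30485995368151 J [ 16.9    15.648  98.883  -0.571  64.995 -21.464] F [ 5.243 -2.006 -0.766] 0.25165201817261 14.85
```

View pics/s7.png

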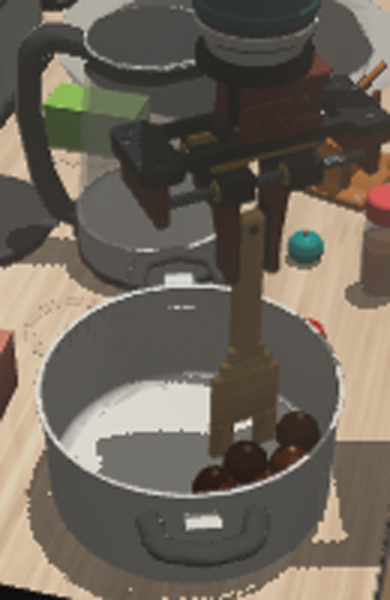

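Request:
arm_command(
  series=[
    [0,-0.08,0.1,-0.02,0,0,-0.08],
    [0,-0.07,0.11,-0.02,0,0,-0.08],
    [0,-0.05,0.12,-0.02,0,0,-0.08],
    [0,-0.03,0.125,0,0,0,-0.08],
    [0,-0.01,0.13,0,0,0,-0.08],
    [0,0.01,0.13,0,0,0,-0.08],
    [0,0.03,0.13,0,0,0,-0.08],
    [0,0.05,0.12,0,0,0,-0.08],
    [0,0.07,0.11,0,0,0,-0.08],
    [0,0.085,0.1,0,0,0,-0.08],
  ],
)

```text
time: 16.15
eef_pos: [478.7, 281.5, 208.9]
tcp_rot: [179.0, 1.6, 55.2]
contact_force: [-0.1, -0.2, -1.1]
width: 0.249
```

Run:
```python
from stir import *
rep()
im,K,M=cam("side");crop(im,190,130,320,330,3,"pics/s8.png")
im,K,M=cam("wrist");cv2.imwrite("pics/w8.png",im)
```

```text
pos [478.723 281.478 208.928] rot [179.045   1.626  55.247] phi 128.46804296024376 r 47.867214789749234 J [24.413 19.325 93.577 -1.782 68.015 59.833] F [-0.13  -0.213 -1.13 ] 0.24886235625538491 16.15
```

View pics/s8.png

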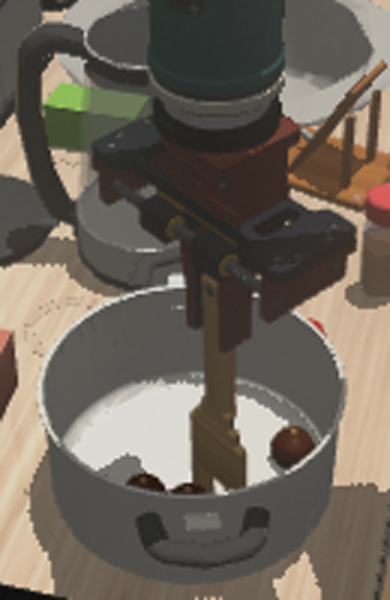

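View pics/w8.png

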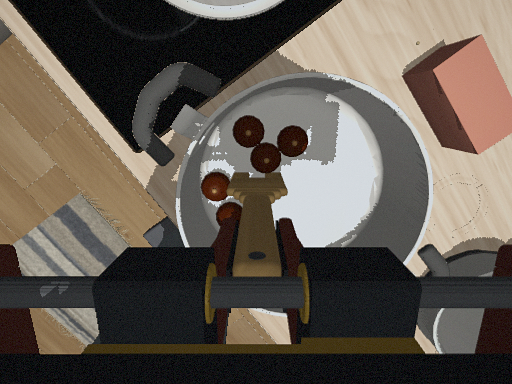

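Request:
arm_command(
  series=[
    [0,0.09,0.09,-0.02,0,0,-0.08],
    [0,0.11,0.075,-0.01,0,0,-0.08],
    [0,0.12,0.055,0,0,0,-0.08],
    [0,0.125,0.035,0,0,0,-0.08],
    [0,0.13,0.01,0,0,0,-0.08],
    [0,0.13,-0.01,0,0,0,-0.08],
    [0,0.127,-0.03,0,0,0,-0.08],
    [0,0.12,-0.05,0,0,0,-0.08],
    [0,0.11,-0.07,0,0,0,-0.07],
    [0,0.1,-0.085,0,0,0,-0.07],
  ],
)

```text
time: 17.5
eef_pos: [541.8, 280.4, 205.1]
tcp_rot: [179.1, 2.6, -14.5]
contact_force: [-5.2, 1.7, 0.1]
width: 0.249
```

Run:
```python
from stir import *
rep()
im,K,M=cam("side");crop(im,190,130,320,330,3,"pics/s9.png")
im,K,M=cam("wrist");cv2.imwrite("pics/w9.png",im)
```

```text
pos [541.763 280.393 205.147] rot [179.132   2.595 -14.455] phi 47.57274891565891 r 49.30437843686413 J [ 20.418  24.568  85.66    0.809  72.399 124.591] F [-5.203  1.695  0.135] 0.2494403380479933 17.5
```

View pics/s9.png

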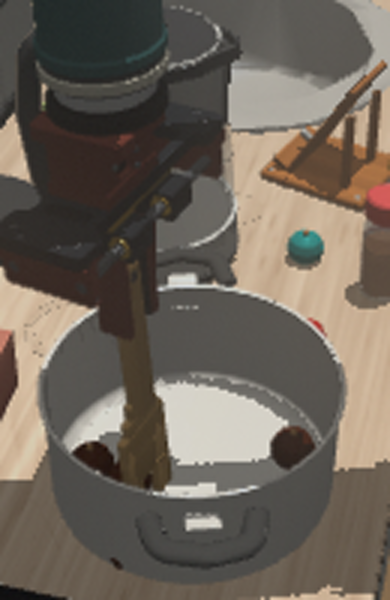

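View pics/w9.png

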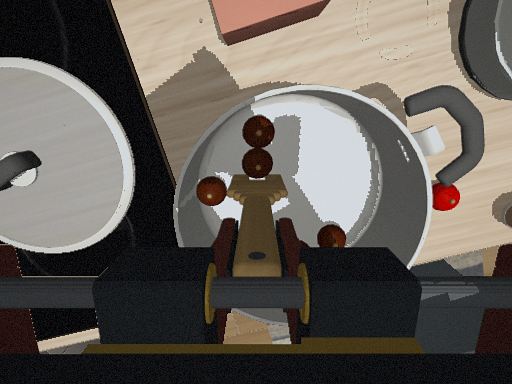

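Run:
```python
from stir import *
im,K,M=cam("side");crop(im,195,270,315,340,6,"pics/s9b.png")
im,K,M=cam("wrist");crop(im,170,80,450,280,3,"pics/w9b.png")
```

```text
(no output)
```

View pics/s9b.png

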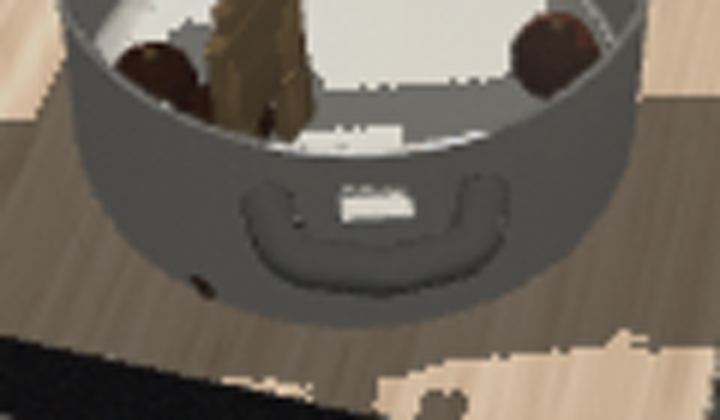

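View pics/w9b.png

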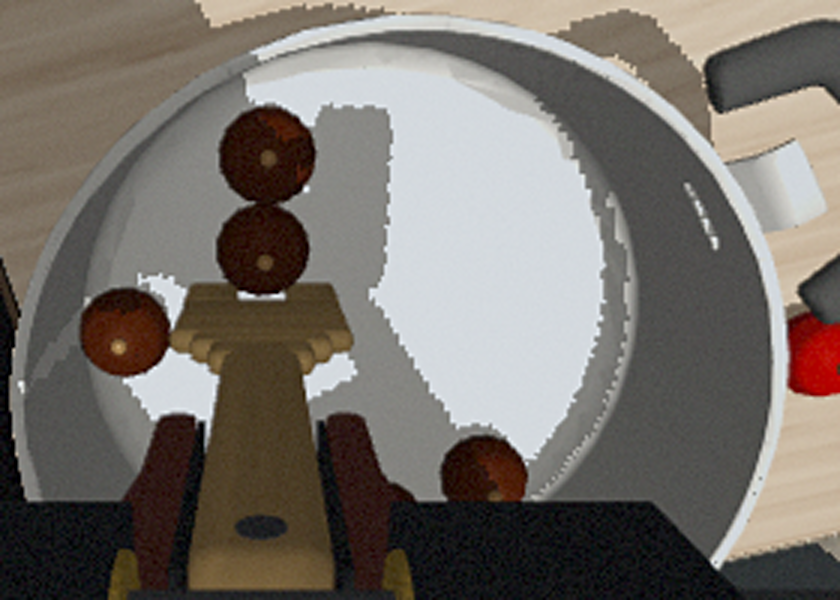

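Run:
```python
from stir import *
d,w=need(*tgt(20,-35,r=44,z=208));print(d/60,w/(np.pi/2))
d,w=need(*tgt(47,-14.5,r=43,z=208));print(d/60,w/(np.pi/2))
```

```text
[ 0.128 -0.349  0.049] [-0.002 -0.03  -0.231]
[-0.072 -0.076  0.049] [ 0.003 -0.029 -0.003]
```

Request:
arm_command(
  series=[
    [0,-0.07,-0.07,0.04,0,-0.03,0],
    [0,0.05,-0.07,0.01,0,0,-0.06],
    [0,0.06,-0.08,0,0,0,-0.06],
    [0,0.05,-0.09,0,0,0,-0.06],
    [0,0.04,-0.1,0,0,0,-0.05],
    [0,0.02,-0.1,0,0,0,-0.04],
    [0,0,-0.1,0,0,0,0],
    [0,0,0,0,0,0,0],
    [0,0,0,0,0,0,0],
    [0,0,0,0,0,0,0],
  ],
)

```text
time: 18.95
eef_pos: [550.0, 243.9, 208.4]
tcp_rot: [180.0, -0.3, -37.3]
contact_force: [-0.5, -0.4, -0.3]
width: 0.244
```

Run:
```python
from stir import *
rep()
im,K,M=cam("side");crop(im,190,130,320,330,3,"pics/s10.png")
im,K,M=cam("wrist");crop(im,150,60,450,280,2,"pics/w10.png")
im,K,M=cam("top");crop(im,75,165,235,285,5,"pics/t10.png")
```

```text
pos [550.032 243.928 208.423] rot [179.978  -0.299 -37.263] phi -0.09937090126677275 r 41.5319091553209 J [ 17.497  22.393  88.705  -0.276  68.748 144.859] F [-0.524 -0.423 -0.331] 0.24352329466639117 18.95
```

View pics/s10.png

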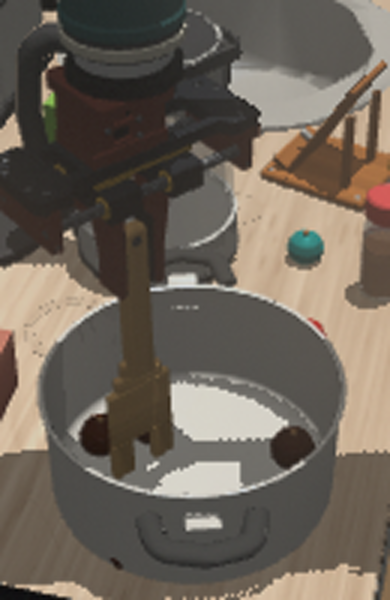

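View pics/w10.png

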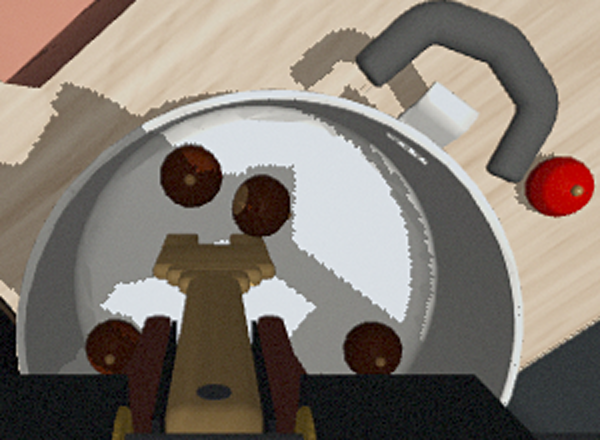

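View pics/t10.png

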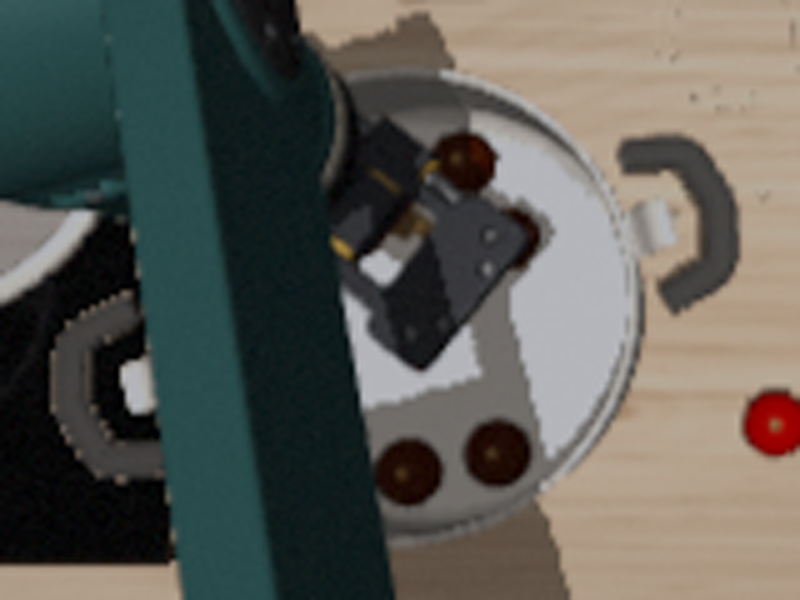

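Request:
arm_command(
  series=[
    [0,0,0,0.4,0,0,0],
    [0,0,0,0.6,0,0,0],
    [0,0,0,0.6,0,0,0.11],
    [0,0,0,0.4,0,0,0.115],
    [0,0,0,0.1,0,0,0.115],
    [0,0,0,0,0,0,0.115],
    [0,0,0,0,0,0,0.115],
    [0,0,0,0,0,0,0.115],
    [0,0,0,0,0,0,0.115],
    [0,0,0,0,0,0,0.115],
  ],
)

```text
time: 20.35
eef_pos: [548.6, 244.4, 338.0]
tcp_rot: [179.7, -0.4, 47.9]
contact_force: [-0.1, 0.1, -0.7]
width: 0.247
```

Request:
arm_command(
  series=[
    [0,0,0,0,0,0,0.115],
    [0,0,0,0,0,0,0.115],
    [0,0,0,0,0,0,0.115],
    [0,0,0,0,0,0,0.115],
    [0,0,0,0,0,0,0.115],
    [0,0,0,0,0,0,0.115],
    [0,0,0,0,0,0,0.115],
    [0,0,0,0,0,0,0.115],
    [0,0,0,0,0,0,0.115],
    [0,0,0,0,0,0,0],
  ],
)

```text
time: 21.6
eef_pos: [547.4, 244.9, 336.8]
tcp_rot: [179.8, -0.4, 144.4]
contact_force: [-0.7, 0.8, -0.1]
width: 0.249
```

Run:
```python
from stir import *
rep()
im,K,M=cam("wrist");cv2.imwrite("pics/w11.png",im); np.savez("w11.npz",K=K,M=M)
im,K,M=cam("top");crop(im,75,165,235,285,5,"pics/t11.png")
```

```text
pos [547.399 244.862 336.842] rot [179.834  -0.384 144.364] phi 1.2687510416273624 r 38.9080880483379 J [ 17.255  16.643  78.801   0.409  84.656 -37.148] F [-0.742  0.769 -0.116] 0.2491736807059736 21.6
```

View pics/w11.png

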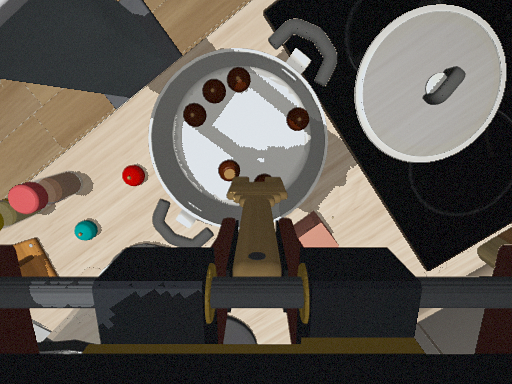

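View pics/t11.png

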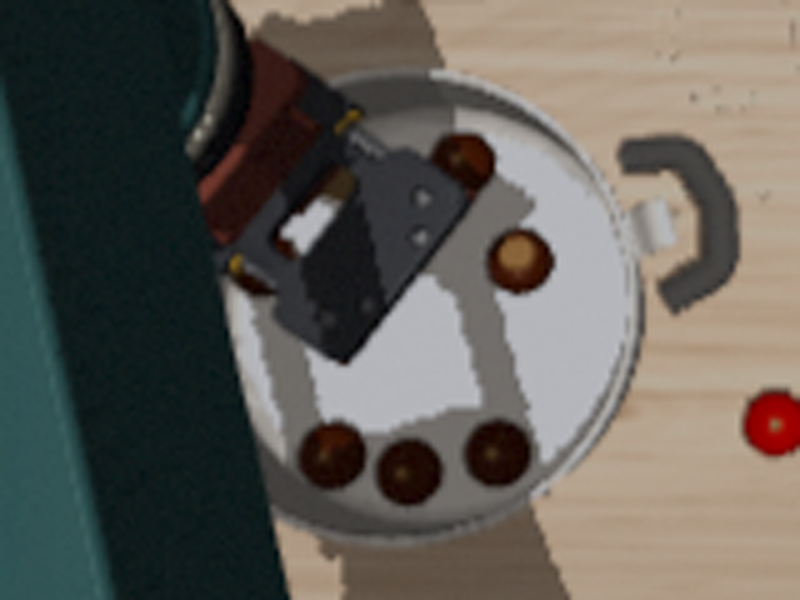

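Request:
arm_command(
  series=[
    [0,-0.2,-0.15,0,0,0,0],
    [0,-0.35,-0.25,0,0,0,0],
    [0,-0.3,-0.22,0,0,0,0],
    [0,-0.1,-0.1,-0.1,0,0,0],
    [0,0,0,-0.35,0,0,0],
    [0,0,0,-0.5,0,0,0],
    [0,0,0,-0.5,0,0,0],
    [0,0,0,-0.35,0,0,0],
    [0,0,0,-0.25,0,0,0],
    [0,0,0,0,0,0,0],
  ],
)

```text
time: 22.95
eef_pos: [485.3, 197.8, 209.2]
tcp_rot: [179.8, -0.3, 143.4]
contact_force: [-0.3, 0.8, -0.2]
width: 0.253
```

```bash
sed -i 's/508.5,244/505,244/' stir.py
python3 - <<'E'
from stir import *
rep()
E
```

```text
pos [485.316 197.785 209.245] rot [179.785  -0.312 143.386] phi -113.07046834789543 r 50.2320905298236 J [ 14.354  16.259  98.187   0.415  65.585 -39.203] F [-0.311  0.795 -0.233] 0.25289055672288036 22.95
```

Request:
arm_command(
  series=[
    [0,-0.09,0.08,0,0,0,-0.08],
    [0,-0.1,0.08,0,0,0,-0.08],
    [0,-0.09,0.09,0,0,0,-0.08],
    [0,-0.07,0.1,0,0,0,-0.08],
    [0,-0.055,0.11,0,0,0,-0.08],
    [0,-0.035,0.115,0,0,0,-0.08],
    [0,-0.02,0.12,0,0,0,-0.08],
    [0,0,0.12,0,0,0,-0.08],
    [0,0.02,0.12,0,0,0,-0.08],
    [0,0.04,0.115,0,0,0,-0.08],
  ],
)

```text
time: 24.2
eef_pos: [473.6, 263.9, 220.3]
tcp_rot: [178.1, -0.3, 68.7]
contact_force: [0.2, 0.1, -1.1]
width: 0.253
```

Run:
```python
from stir import *
rep()
im,K,M=cam("wrist");crop(im,130,60,450,280,2,"pics/w12.png")
im,K,M=cam("top");crop(im,75,165,235,285,5,"pics/t12.png")
```

```text
pos [473.614 263.946 220.327] rot [178.075  -0.274  68.651] phi 147.56343712737552 r 37.18780384485015 J [22.597 16.322 96.325 -1.249 65.782 44.447] F [ 0.15   0.122 -1.118] 0.2532499835282398 24.2
```

View pics/w12.png

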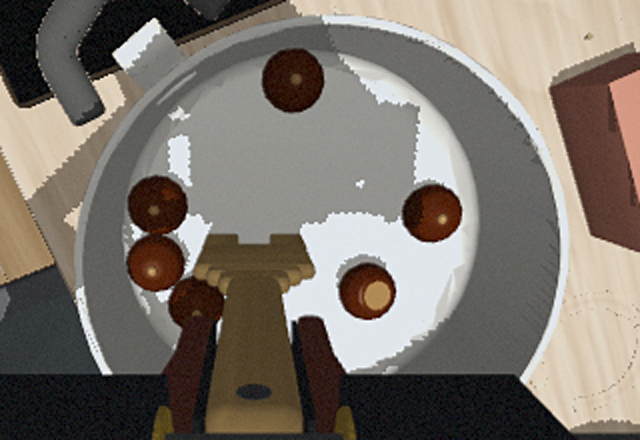

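View pics/t12.png

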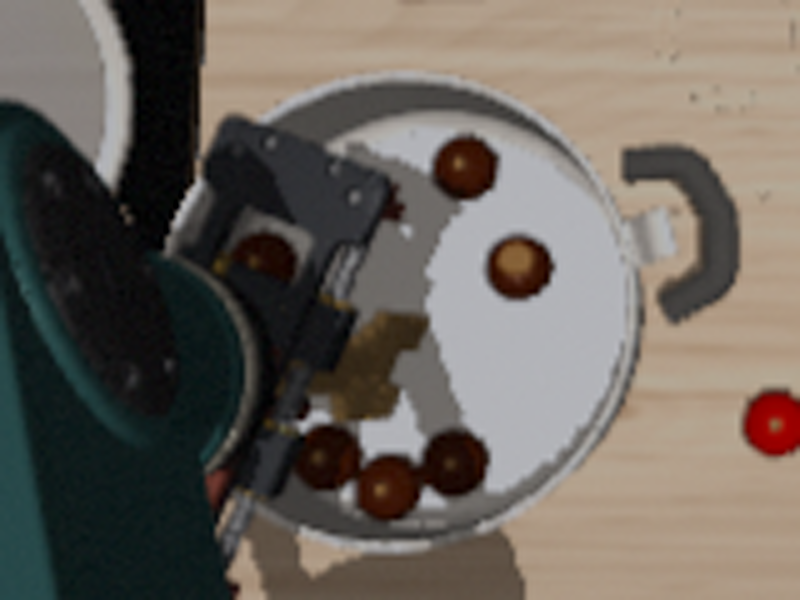

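```bash
cat > ch.py <<'E'
from h import *
im,K,M=cam("top")
tip=lambda p:((p[0]+.5)/5-.5+75,(p[1]+.5)/5-.5+165)
W=lambda L:np.array([ray(K,M,tip(p),8+13)[:2] for p in L])
init=W([(315,382),(400,354),(492,341),(573,323),(411,440),(506,420)])
E
python3 - <<'E'
from ch import *
now=W([(327,457),(388,487),(455,462),(465,167),(520,267),(262,262)])
np.set_printoptions(precision=0,suppress=True)
print(init,now);print(np.linalg.norm(now[:,None]-init[None],axis=2))
E
```

```text
[[472. 305.]
 [486. 262.]
 [493. 215.]
 [503. 174.]
 [442. 255.]
 [453. 207.]] [[434. 297.]
 [419. 266.]
 [431. 232.]
 [583. 232.]
 [531. 202.]
 [533. 334.]]
[[ 39.  63. 101. 141.  43.  92.]
 [ 66.  67.  90. 124.  26.  68.]
 [ 83.  62.  64.  92.  25.  33.]
 [133. 101.  92.  99. 142. 133.]
 [119.  75.  40.  40. 103.  79.]
 [ 68.  86. 125. 163. 120. 150.]]
```

Request:
arm_command(
  series=[
    [0,0,0,0.4,0,0,0],
    [0,0,0,0.6,0,0,0],
    [0,0,0,0.7,0,0,0],
    [0,-0.1,0,0.7,0,0,0.09],
    [0,-0.2,-0.2,0.6,0,0,0.11],
    [0,-0.2,-0.4,0.4,0,0,0.11],
    [0,-0.2,-0.6,0.2,0,0,0.11],
    [0,-0.1,-0.7,0,0,0,0.11],
    [0,0,-0.7,0,0,0,0.11],
    [0,0,-0.7,0,0,0,0.11],
  ],
)

```text
time: 25.6
eef_pos: [420.6, 63.5, 445.4]
tcp_rot: [177.8, 0.2, 139.4]
contact_force: [0.7, 0.7, -0.5]
width: 0.25
```

```bash
cat > home.py <<'E'
from tgt import need
from h import *
np.set_printoptions(precision=3,suppress=True)
H=np.array([420.0,-197.2,188.7]);RH=R.from_euler('xyz',[179.96,29.92,163.07],degrees=True).as_matrix()
def rel(dz=0,d=(0,0,0)):
    a=need(H+np.array([0,0,dz])+np.array(d),RH);print('to go mm',a[0],'deg',a[1],'cmd',a[2],a[3]); s=state();print(s['eef_pos'],s['tcp_rot'],s['joint_positions'],s['contact_force'],s['width']*88,s['time'])
E
python3 -c "
from home import *
rel(190)
im,K,M=cam('side');crop(im,190,50,350,200,5,'pics/s13.png')"
```

```text
to go mm [  -0.55  -260.693  -66.665] deg [-16.217 -25.167  22.546] cmd [-0.009 -4.345 -1.111] [-0.18  -0.28   0.251]
[420.55   63.493 445.365] [177.813   0.249 139.423] [ -2.084  -3.225  87.604   1.561  94.063 -51.38 ] [ 0.677  0.744 -0.506] 21.987269308401977 25.6
```

View pics/s13.png

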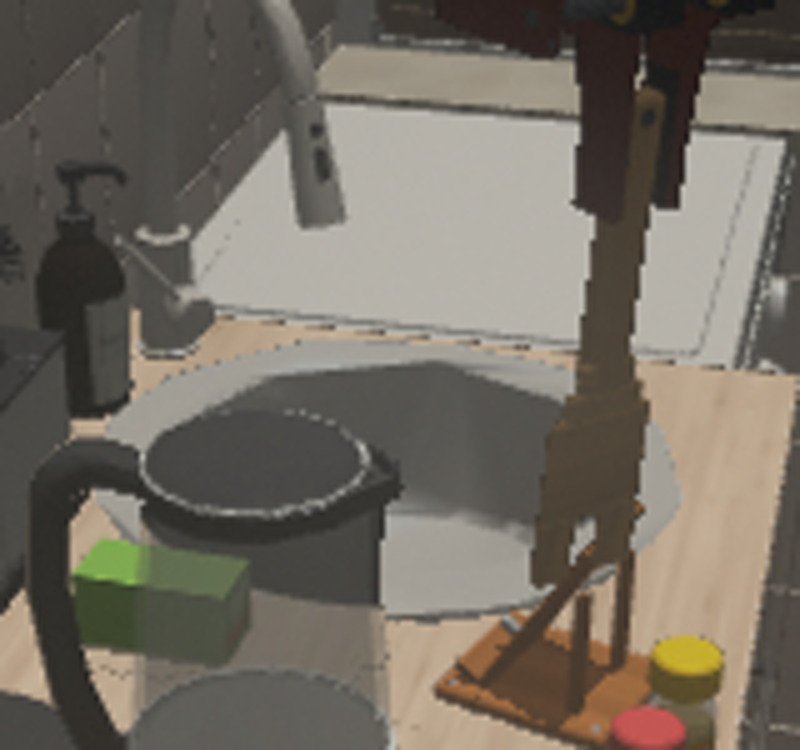

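Request:
arm_command(
  series=[
    [0,0,-0.5,0,-0.02,-0.03,0.03],
    [0,0,-0.6,0,-0.023,-0.036,0.032],
    [0,0,-0.6,0,-0.023,-0.036,0.032],
    [0,0,-0.6,0,-0.023,-0.036,0.032],
    [0,0,-0.6,-0.1,-0.023,-0.036,0.032],
    [0,0,-0.6,-0.2,-0.023,-0.036,0.032],
    [0,0,-0.45,-0.2,-0.023,-0.036,0.032],
    [0,0,-0.3,-0.2,-0.023,-0.034,0.03],
    [0,0,0,0,0,0,0],
    [0,0,0,0,0,0,0],
  ],
)

```text
time: 26.9
eef_pos: [415.5, -204.3, 404.1]
tcp_rot: [-178.2, 31.1, 165.7]
contact_force: [-0.2, -0.7, -0.5]
width: 0.25
```

```bash
python3 -c "
from home import *
rel(190)
im,K,M=cam('wrist');cv2.imwrite('pics/w14.png',im)
a=cv2.imread('pics/wrist5.png')
c=np.hstack([x[150:290,200:320] for x in(a,im)]);cv2.imwrite('pics/cmp14.png',cv2.resize(c,None,fx=3,fy=3))
"
```

```text
to go mm [  4.515   7.127 -25.355] deg [ 1.854  0.682 -1.658] cmd [ 0.075  0.119 -0.423] [ 0.021  0.008 -0.018]
[ 415.485 -204.327  404.055] [-178.181   31.076  165.672] [ -46.069  -14.58   108.783   16.59    58.87  -126.444] [-0.171 -0.708 -0.486] 21.984595158743247 26.9
```

View pics/cmp14.png

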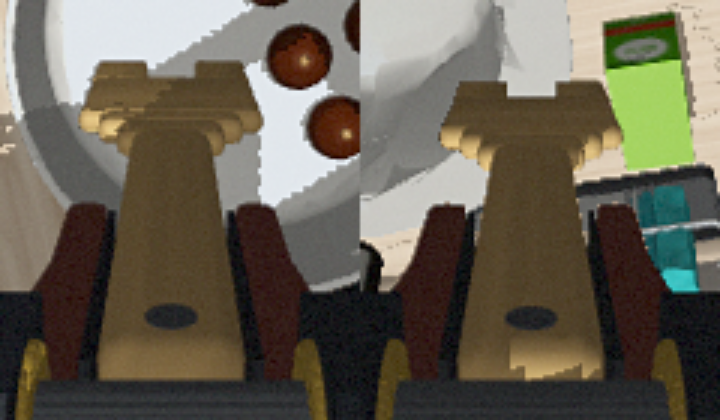

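```bash
python3 - <<'E'
from h import *
f=grab_frame('wrist');K=np.array(f['mtx']);Mt=np.array(f['mount'])
def pr(th,x,y,z,dz=0):
    t=np.array([-(x-3.9),y-.3,-(z-194.4+dz)])
    t=R.from_euler('y',th,degrees=True).apply(t)
    return proj(K,Mt,t)[0].round(1)
for th in(0,-1,-2,-3,1,2,3):
    print(th,pr(th,4,-28,0),pr(th,4,28,0),pr(th,-4,-28,0),pr(th,-4,28,0),'shoulder',pr(th,4,-28,83),'hole',pr(th,10,0,210))
E
python3 - <<'E'
import cv2,numpy as np
L=[cv2.imread('pics/'+n)[155:215,215:300] for n in('wrist5.png','w11.png','w14.png')]
cv2.imwrite('pics/cmp3.png',cv2.resize(np.vstack(L[0::1]),None,fx=3,fy=3))
E
```

```text
0 [234. 174.] [281.8 174. ] [233.9 167.3] [282.  167.3] shoulder [227.1 192.5] hole [259.3 272.5]
-1 [234.1 176.8] [281.8 176.9] [233.9 170.1] [281.9 170.1] shoulder [227.1 194.6] hole [259.3 272.1]
-2 [234.1 179.7] [281.7 179.7] [234. 173.] [281.8 173. ] shoulder [227.2 196.6] hole [259.3 271.7]
-3 [234.2 182.5] [281.6 182.5] [234.1 175.8] [281.8 175.8] shoulder [227.2 198.7] hole [259.3 271.3]
1 [234.  171.2] [281.9 171.2] [233.8 164.4] [282.  164.4] shoulder [227.  190.4] hole [259.3 272.8]
2 [233.9 168.3] [282.  168.3] [233.7 161.5] [282.1 161.6] shoulder [226.9 188.3] hole [259.3 273.2]
3 [233.8 165.5] [282.  165.5] [233.7 158.7] [282.2 158.7] shoulder [226.9 186.2] hole [259.3 273.6]
```

View pics/cmp3.png

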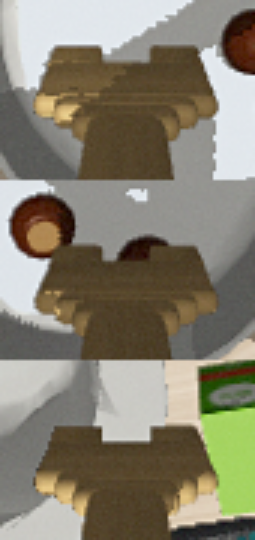

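```bash
sed -i 's/^def rel/py=RH[:,1];RH=R.from_rotvec(np.radians(2.4)*py).as_matrix()@RH\ndef rel/' home.py; python3 -c "
from home import *
rel(110)"
```

```text
to go mm [   4.055    6.777 -105.485] deg [ 2.54   3.008 -1.781] cmd [ 0.068  0.113 -1.758] [ 0.028  0.033 -0.02 ]
[ 415.945 -203.977  404.185] [-178.16    31.1    165.774] [ -46.     -14.567  108.769   16.604   58.85  -126.479] [-0.765 -0.485 -0.633] 21.92171005507487 27.0
```

Request:
arm_command(
  series=[
    [0,0.07,0.11,-0.1,0.028,0.033,-0.02],
    [0,0,0,-0.25,0,0,0],
    [0,0,0,-0.35,0,0,0],
    [0,0,0,-0.4,0,0,0],
    [0,0,0,-0.35,0,0,0],
    [0,0,0,-0.2,0,0,0],
    [0,0,0,-0.1,0,0,0],
    [0,0,0,0,0,0,0],
    [0,0,0,0,0,0,0],
    [0,0,0,0,0,0,0],
  ],
)

```text
time: 28.25
eef_pos: [422.5, -193.8, 297.2]
tcp_rot: [-179.7, 27.9, 164.0]
contact_force: [1.1, -0.5, -0.3]
width: 0.247
```

```bash
python3 -c "
from home import *
rel(110);rel(50)
im,K,M=cam('top');crop(im,290,200,390,290,6,'pics/t15.png')
im,K,M=cam('side');crop(im,260,90,360,210,5,'pics/s15.png')"
```

```text
to go mm [-2.485 -3.358  1.456] deg [ 0.399  0.267 -0.724] cmd [-0.041 -0.056  0.024] [ 0.004  0.003 -0.008]
[ 422.485 -193.842  297.244] [-179.693   27.889  163.957] [ -42.532   -7.367  117.573   16.593   45.54  -125.534] [ 1.091 -0.521 -0.279] 21.739592378432363 28.25
to go mm [ -2.485  -3.358 -58.544] deg [ 0.399  0.267 -0.724] cmd [-0.041 -0.056 -0.976] [ 0.004  0.003 -0.008]
[ 422.485 -193.842  297.244] [-179.693   27.889  163.957] [ -42.532   -7.367  117.573   16.593   45.54  -125.534] [ 1.091 -0.521 -0.279] 21.739592378432363 28.25
```

View pics/s15.png

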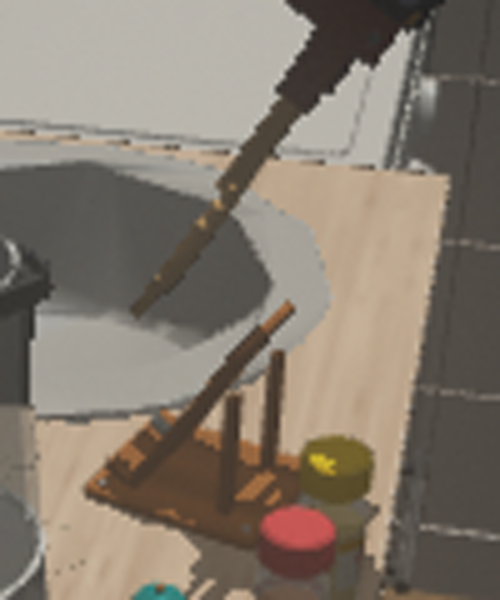

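View pics/t15.png

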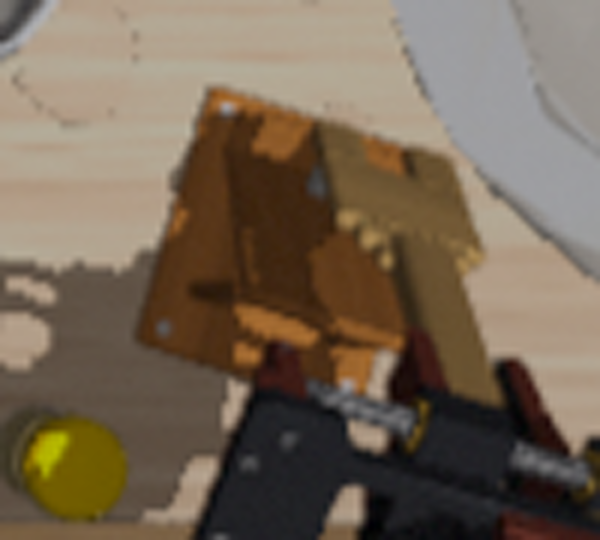

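Request:
arm_command(
  series=[
    [0,-0.04,-0.056,0,0.004,0.003,-0.008],
    [0,0,0,-0.2,0,0,0],
    [0,0,0,-0.3,0,0,0],
    [0,0,0,-0.3,0,0,0],
    [0,0,0,-0.3,0,0,0],
    [0,0,0,-0.15,0,0,0],
    [0,0,0,-0.05,0,0,0],
    [0,0,0,0,0,0,0],
    [0,0,0,0,0,0,0],
    [0,0,0,0,0,0,0],
  ],
)

```text
time: 29.6
eef_pos: [419.8, -198.3, 216.0]
tcp_rot: [-179.9, 27.6, 163.0]
contact_force: [-0.0, 0.5, -0.7]
width: 0.249
```

```bash
python3 -c "
from home import *
rel(30)"
```

```text
to go mm [0.155 1.12  2.669] deg [0.115 0.036 0.132] cmd [0.003 0.019 0.044] [0.001 0.    0.001]
[ 419.845 -198.32   216.031] [-179.927   27.588  162.992] [ -43.144    0.005  124.958   22.58    31.889 -132.944] [-0.003  0.465 -0.721] 21.90749824893333 29.6
```

Request:
arm_command(
  series=[
    [0,0,0.02,0,0.001,0,0.001],
    [0,0,0,-0.08,0,0,0],
    [0,0,0,-0.08,0,0,0],
    [0,0,0,0,0,0,0],
    [0,0,0,0,0,0,0],
    [0,0,0,0,0,0,0],
    [0,0,0,0,0,0,0],
    [0,0,0,0,0,0,0],
    [0,0,0,0,0,0,0],
    [0,0,0,0,0,0,0],
  ],
)

```text
time: 30.85
eef_pos: [420.2, -197.3, 206.5]
tcp_rot: [-180.0, 27.6, 163.1]
contact_force: [0.2, 0.4, -0.8]
width: 0.247
```

```bash
python3 -c "
from home import *
rel(0)
im,K,M=cam('top');crop(im,290,200,390,290,6,'pics/t16.png')
im,K,M=cam('side');crop(im,260,90,360,210,5,'pics/s16.png')"
```

```text
to go mm [ -0.171   0.114 -17.777] deg [0.079 0.098 0.032] cmd [-0.003  0.002 -0.296] [0.001 0.001 0.   ]
[ 420.171 -197.314  206.477] [-179.986   27.637  163.064] [ -43.083    1.059  125.83    24.005   30.128 -134.568] [ 0.226  0.399 -0.817] 21.741500008798866 30.85
```

View pics/s16.png

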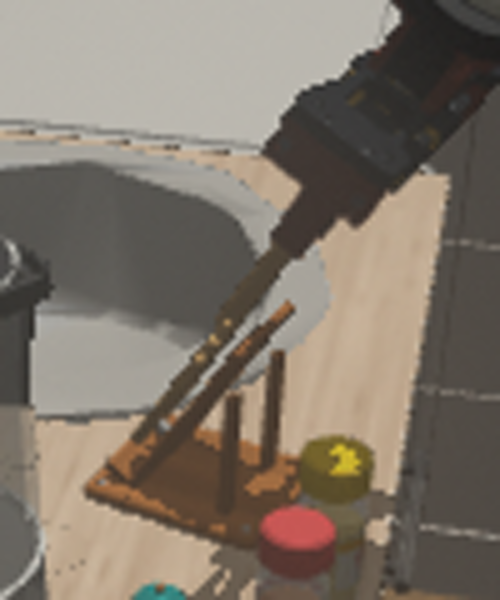

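View pics/t16.png

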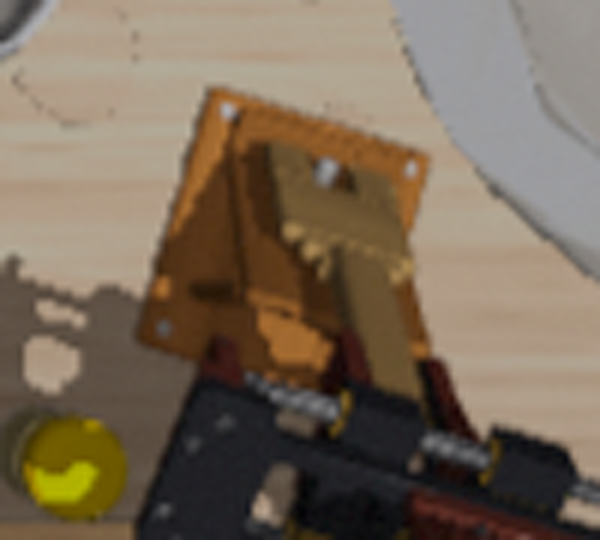

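Lined up with the pin and parallel to the board. Lowering the last 18 mm slowly.

Request:
arm_command(
  series=[
    [0,0,0,-0.06,0,0,0],
    [0,0,0,-0.06,0,0,0],
    [0,0,0,-0.06,0,0,0],
    [0,0,0,-0.05,0,0,0],
    [0,0,0,-0.04,0,0,0],
    [0,0,0,0,0,0,0],
    [0,0,0,0,0,0,0],
    [0,0,0,0,0,0,0],
    [0,0,0,0,0,0,0],
    [0,0,0,0,0,0,0],
  ],
)

```text
time: 32.2
eef_pos: [420.2, -197.4, 189.1]
tcp_rot: [-180.0, 27.6, 163.1]
contact_force: [-0.6, -0.6, -1.2]
width: 0.25
```

```bash
python3 -c "
from home import *
rel(0)
im,K,M=cam('top');crop(im,290,200,390,290,6,'pics/t17.png')
im,K,M=cam('side');crop(im,260,90,360,210,5,'pics/s17.png')"
```

```text
to go mm [-0.206  0.186 -0.401] deg [0.08  0.095 0.036] cmd [-0.003  0.003 -0.007] [0.001 0.001 0.   ]
[ 420.206 -197.386  189.101] [-179.984   27.634  163.061] [ -43.084    3.14   127.282   26.785   26.935 -137.732] [-0.62  -0.577 -1.19 ] 22.04206875050751 32.2
```

View pics/s17.png

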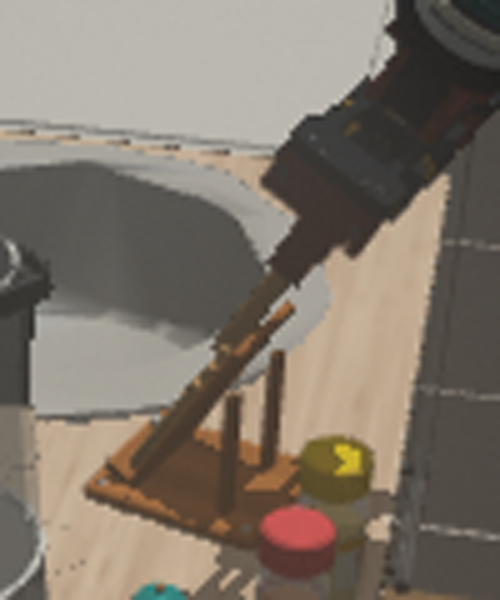

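View pics/t17.png

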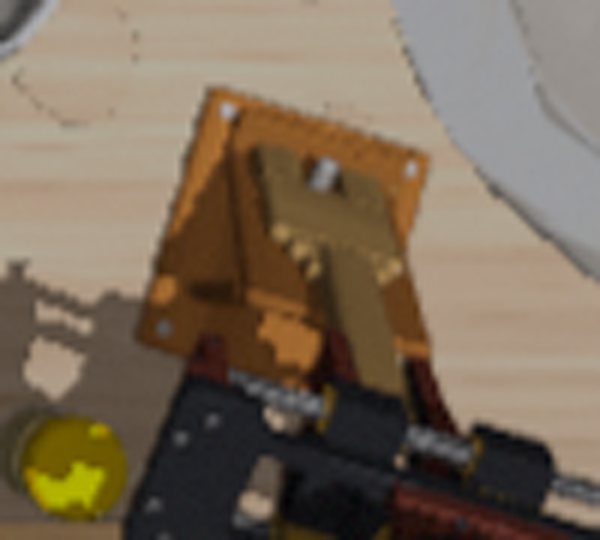

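Request:
arm_command(
  series=[
    [0,0,0,-0.008,0,0,0],
    [0.28,0,0,0,0,0,0],
    [0.32,0,0,0,0,0,0],
    [0.4,0,0,0,0,0,0],
    [0.6,0,0,0,0,0,0],
    [0.8,0,0,0,0,0,0],
    [1,0,0,0,0,0,0],
    [1,0,0,0,0,0,0],
    [1,0,0,0,0,0,0],
    [1,0,0,0,0,0,0],
  ],
  grip_force=10,
)

```text
time: 33.55
eef_pos: [420.6, -197.8, 189.0]
tcp_rot: [-180.0, 27.7, 163.1]
contact_force: [-0.0, 0.1, -0.0]
width: 0.993
```

```bash
python3 -c "
from home import *
rel(0)
im,K,M=cam('side');crop(im,260,90,360,210,5,'pics/s18.png')
im,K,M=cam('wrist');cv2.imwrite('pics/w18.png',im)"
```

```text
to go mm [-0.604  0.605 -0.327] deg [0.125 0.149 0.052] cmd [-0.01   0.01  -0.005] [0.001 0.002 0.001]
[ 420.604 -197.805  189.027] [-179.953   27.699  163.06 ] [ -43.086    3.187  127.289   26.893   26.821 -137.84 ] [-0.     0.145 -0.021] 87.36095604175108 33.55
```

View pics/w18.png

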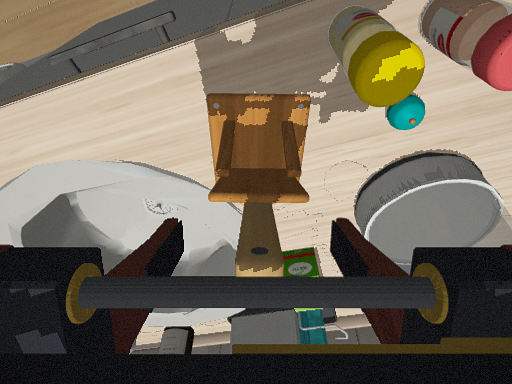

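The jaws are open and the handle at (257,250) lies between them, still in the rest. I'll retract along the tool axis.

Request:
arm_command(
  series=[
    [1,-0.09,0.025,0.17,0,0,0],
    [1,-0.13,0.04,0.26,0,0,0],
    [1,-0.13,0.04,0.26,0,0,0],
    [1,-0.13,0.04,0.26,0,0,0],
    [1,-0.13,0.04,0.26,0,0,0],
    [1,0,0.2,0.5,0,0,0],
    [1,0,0.5,0.5,0,0,0],
    [1,0,0.7,0.3,0,0,0],
    [1,0,0.5,0,0,0,0],
    [1,0,0,0,0,0,0],
  ],
)

```text
time: 34.9
eef_pos: [377.6, -69.5, 350.3]
tcp_rot: [-179.8, 28.0, 162.7]
contact_force: [-0.7, -1.4, -0.2]
width: 1.0
```

```bash
python3 -c "
from home import *
rel(0)
im,K,M=cam('top');crop(im,290,200,390,290,6,'pics/t19.png');cv2.imwrite('pics/t19f.png',im);crop(im,75,165,235,285,5,'pics/t19p.png')
im,K,M=cam('side');cv2.imwrite('pics/s19f.png',im);crop(im,265,120,365,230,5,'pics/s19.png')
a=cv2.imread('pics/t_rest.png');b=cv2.imread('pics/t19.png');cv2.imwrite('pics/cmp19.png',np.hstack([a,b])[:, :1200][::2,::2])"
sed -i 's/pics\/ft.*png",off/&/' fit.py
python3 - <<'E'
import sys; sys.argv=['x','37.5','-0.8','18.4','c']
exec(open('fit.py').read())
E
```

```text
to go mm [  42.409 -127.671 -161.552] deg [0.353 0.35  0.477] cmd [ 0.707 -2.128 -2.693] [0.004 0.004 0.005]
[377.591 -69.529 350.252] [-179.775   27.958  162.718] [-23.243 -19.988 117.854   3.16   54.324 -97.112] [-0.749 -1.405 -0.16 ] 87.97081152163403 34.9
rest [ 4.74126213e+02 -2.13081187e+02 -2.93806369e-01] [-0.4 -0.5  0.7  0.  -0.3  0.4]
```

View pics/cmp19.png

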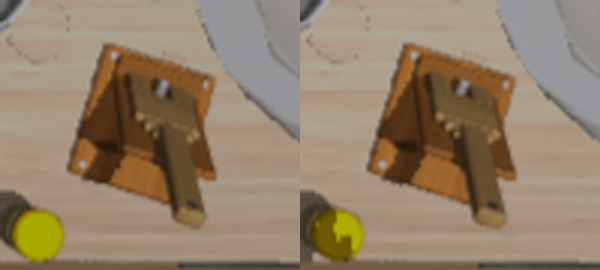

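View pics/s19f.png

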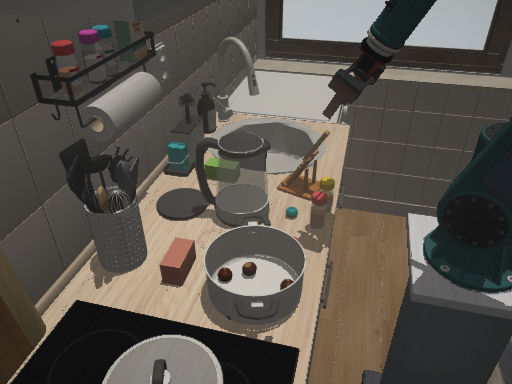

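View pics/t19p.png

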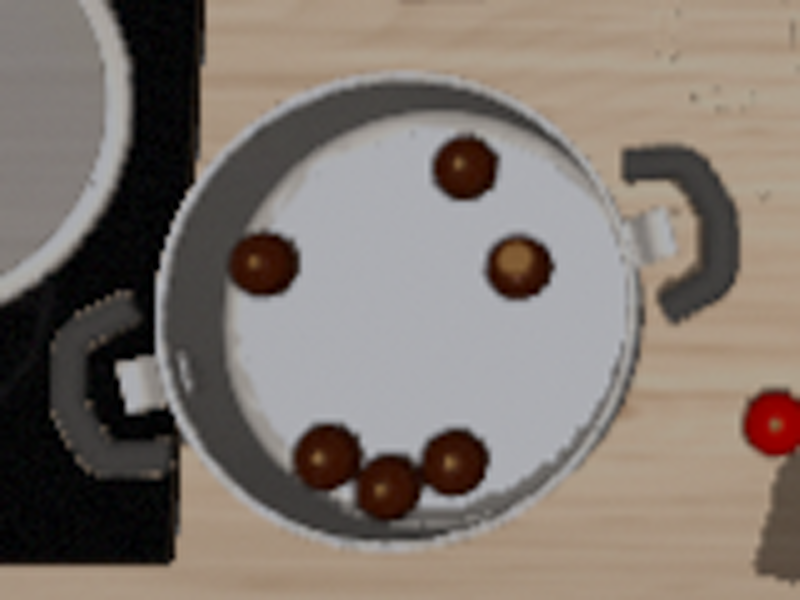

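View pics/t19f.png

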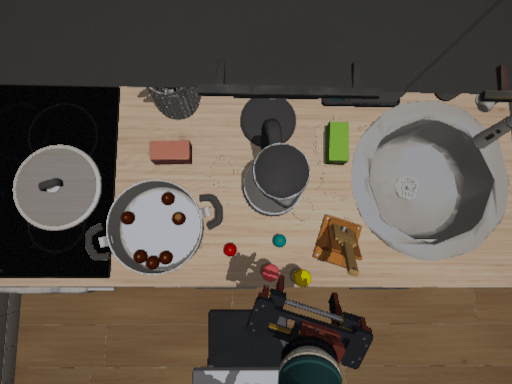

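```bash
python3 -c "
from rig import *
print(finish_job())"
```

```text
the job is handed in; nothing more can be done
None
```

I took the paddle from its rest, stirred the chestnuts, laid the paddle back on the pin and let go, then handed the job in at about 35 s. The hand-in reports no verdict.

**Stirring:** I put the blade down on the empty +x side and made one full clockwise lap (+x, -y, -x, +y, +x). I then made a second partial sweep through the -x side. During that sweep the blade rode up about 11 mm over three chestnuts, so it moved them little.

**Chestnuts:** The last top view shows all six in the upright pot. Matching old and new positions in the least favourable way, at least four lie over 30 mm from where they started, most likely five. The identical chestnuts can't be told apart, and the smallest distance counted was about 33 mm, so that margin is thin. One chestnut seems to lie overturned. During the lap a brown spot showed through the pot wall, probably one pressed against it.

**Pot:** It slid about 5 mm, with one handle shifting by about 11 mm, and turned slightly.

**Paddle:** It turned about 2.4° in the grip while stirring, and I corrected for that before laying it back. The last top view shows it the same as at the start, with the notch over the pin and lying on the board.

**Everything else:** The kettle, jars, cartons and look-alikes look unmoved by eye; I did not measure them. The gripper is open and clear of everything.

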